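# Stack a power choke on its mounting base

## Robot

A 7-joint arm with a two-finger parallel gripper is mounted at the origin on a cart in front of the work surface, level with it; the furniture and walls round the work are solid. World frame = base frame: x ahead of the robot, y to its left, z up, the work surface at z = 0. Lengths are in m, angles in rad, forces in N, time in s.
With the tool pointing down it reaches from about 0.425 to 0.875 m from the base axis. Payload 4.7 kg.
Tool frame: the origin (TCP) lies at the very end of the fingers, on their centre line; the grasp point (between the pads) lies 19 mm behind it (arm.hold_point_z is the distance from the TCP to the grasp point, in m); z points along the fingers, y is the line along which they close (so a half turn about z gives the same grasp; the last joint's range is limited). The gripper opens to 85 mm and grips with 20 to 120 N. Pads are 22 mm wide; open, the fingers measure 114 mm over their backs; the gripper's body (76 mm by 85 mm) begins 54 mm behind the grasp point. The pads swing forward as they close: fully open they stand 13 mm farther back than shut.
Start: joints at [-1.223, 0.321, -0.07, 1.45, 0.023, 1.371, -0.057], TCP at [0.213, 0.614, 0.231] pointing down, gripper open.
Joint ranges: [-2.86, 2.86], [-0.3, 2.09], [-1.38, 1.24], [0.06, 2.45], [-1.56, 4.7], [0.09, 2.05], [-2.69, 2.69]. Speed limits (rad/s): [2.57, 2.57, 3.14, 3.14, 3.14, 3.14, 3.14].

## Interface

Orientations are given as [roll, pitch, yaw] about the fixed x, y, z axes, in that order (R = Rz(yaw) Ry(pitch) Rx(roll)).
In Python, from rig import arm, capture, camera_model gives the robot as it stands.
- The arm moves only by the tool jog_arm, never from a script. Its argument "deltas" is a list of rows, each a list of 7 numbers: the turn, a rotation vector about the tool's x, y, z in units of pi/4 rad (1.0 is pi/4 rad), then the shift along the tool's x, y, z in units of 50 cm (1.0 is 50 cm), then the closure, from 0 (fully open) to 1 (shut). A call has 1 to 8 rows; each row is the pose to reach, as a shift and turn from the pose commanded when the call began, along the tool's axes at that moment; what a row does not reach only later rows make up. A row lasts 1/12 s, in which the tool goes at most 41.7 mm and 7.16 degrees, less where a joint would pass 70% of its speed; a pose out of reach is approached as far as the arm can. A call with a number of a shift or a turn outside -1 to 1 is refused whole. A call with a gripper value outside its range is refused whole. The fingers move at their own pace and stop on an object; "squeeze" is the grip in N (left out, the last holds). Time passes only in rows, so rows that repeat a pose let the fingers close. It gives the time, the measured TCP pose, the force, the opening and the grip force at its end, in the units of the state.
- arm.get_obs(): the state, without advancing time (a new reading comes with each control period).
- capture(name): name is "scene" or "top"; returns the picture (400x640x3 uint8, red, green, blue); there is no depth.
- camera_model(name): a dict with "fx", "fy", "cx", "cy" (pixels), "rvec" (rotation vector, rad) and "tvec" (3), from world to camera coordinates, as OpenCV has them. Camera axes: x right, y down, z forward; pixel columns grow to the right and rows downward; lengths in m; the calibration is good to about 2 mm. A picture is of the moment at which its call begins. camera_model takes no time and is no camera call.
- arm.close_job(): hands the job in; it is judged then, once.
The state is a dict: "t": time; "joints": joint angles; "joint_vel": joint speeds; "tau": joint torques, N m; "tool_pos": TCP position; "tool_rot": TCP orientation; "contact_force": force on the tool from outside, world axes, zero at the start; "torque": the same for the moment, N m; "opening": opening from 0.0 (shut) to 1.0 (fully open); "grasp_force": force on a finger pad.
Only numpy, scipy, OpenCV 4.12 (cv2) and the standard library are available. Lean on these libraries where they do the work, as an engineer would, in place of code of your own. Each camera call takes 0.05 s, during which the arm holds its last target. There are 200 camera calls.

## Task

Assemble the choke on its base: stand the ferrite U core legs up between the black corner stops, slip the wide coil over the leg next to the terminal strip and the narrow coil over the other leg, lay the ferrite bar across the two leg ends so that it covers them squarely, and last drop the slotted clamp bar over the two studs so that it lies flat on the ferrite bar. Every part goes fully down to its seat before the next level is added; do not disturb the blue capacitor and the yellow toroid standing among the parts.

Things in the scene. Friction and masses are not known exactly. Their poses are not given: they have to be found in the camera images.
- base: Fixed grey metal plate, mm: 64 wide, x -81 to +106, top z 10. Origin on the bench under the seat centre; +x to the pale terminal strip (x 92, 24 tall). Black stops to z 26 also carry the coils: inner faces x +-40.5, y +-13.5, sides open for |x|<29. Steel studs, 6 thick, x +-66, to z 86. Seated undersides: core z 10; wide coil x +29, narrow x -29, z 26; ferrite bar z 56; clamp bar z 72.
- u_core: Dark grey ferrite U core standing legs up, 76 x 22 mm, 46 mm high, 240 g. Origin at the centre of its underside, x along its length, z up. Yoke 16 mm high; legs 18 x 22 mm, 30 mm above the yoke, centred at x = +-29 mm; 40 mm window between. Either way round will do. Grip across the 22 mm at the middle of the yoke.
- wide_coil: The larger coil, fine copper wire on a black bobbin with rectangular flanges, 50 (x) x 54 (y) mm, 27 mm high, 200 g. Origin at the centre of its underside, z up. A bore 23 (x) x 27 (y) mm goes right through, longer along the coil's longer side: on the core, its x lies along the core's x. Either way round will do. Grip across the 54 mm.
- narrow_coil: The smaller coil, thick copper wire on a black bobbin, 38 (x) x 42 (y) mm, 27 mm high, 110 g. Origin, axes and the 23 (x) x 27 (y) mm bore as for the wide coil. Grip across the 42 mm.
- i_bar: The ferrite bar that closes the core, a plain dark grey block 76 x 22 x 16 mm lying flat, 130 g. Origin at the centre of its underside, x along its length, z up.
- clamp_bar: The flat steel clamp bar, 154 x 20 x 8 mm lying flat, 90 g. Origin at the centre of its underside, x along its length, z up. Near each end, at x = +-66 mm, a slot 14 (x) x 11 (y) mm goes through it.
- cap_blue: A blue capacitor standing upright among the parts, 22 mm thick and 41 mm high; not part of the job. Origin at its underside.
- toroid_yellow: A small wound yellow toroid lying flat, 33 mm across and 14 mm high; not part of the job. Origin at its underside.

How it is judged:
By the outcome, as a careful person would: the job done as asked, in the order asked, and still so for the second after the job is handed in, with the robot touching nothing.
It also fails if it takes over 128 s, if anything falls off the work surface, if the arm or the gripper's body presses on something with over 40 N, if the wrist force passes 120 N, or if a joint passes its speed limit or range.

## Working session

There is one attempt and no reset: what is moved stays moved. The work goes in short steps, Python scripts to look and compute and a tool call to move; the robot and the scene stay as the last step left them, time stands still between calls to the robot, and variables do not carry over. Pictures are saved under pics/ and viewed, at most 14 in all, crops included, and the job is handed in when it is done.

Besides the shell and the picture viewer there is one more tool, called after "Request:" as name(argument=value, ...) on one line, values as JSON. jog_arm: Moves the arm, as the interface text tells. Shifts and turns lie within -1 to 1; 1 stands for 50 cm of shift or pi/4 rad of turn. Its arguments: {"type":"object","properties":{"deltas":{"type":"array","items":{"type":"array","items":{"type":"number"}}},"squeeze":{"type":"number"}},"required":["deltas"]}

```bash
ls; mkdir -p pics
python3 - <<'E'
from rig import arm,capture,camera_model
import cv2
for n in("scene","top"):
    cv2.imwrite(f"pics/{n}0.png",capture(n)[:,:,::-1]); print(n,camera_model(n))
print(arm.get_obs(),arm.hold_point_z)
E
```

```text
pics
scene {'fx': 455.4726672143946, 'fy': 455.4726672143946, 'cx': 322.77886924628535, 'cy': 203.04933415306212, 'rvec': array([ 1.19777286, -2.04970211,  1.16351197]), 'tvec': array([0.33816505, 0.251193  , 0.54821519])}
top {'fx': 478.1205711630031, 'fy': 478.1205711630031, 'cx': 319.06203451201793, 'cy': 198.81467290631073, 'rvec': array([ 2.20556318, -2.17117225,  0.0763073 ]), 'tvec': array([0.08605406, 0.49722018, 0.88601449])}
{'t': 0.1, 'joints': array([-1.22289223,  0.32175096, -0.07008952,  1.45160047,  0.02259065,
        1.37079495, -0.05688661]), 'joint_vel': array([ 8.47239954e-04, -1.17813305e-03, -1.52742414e-03, -3.49955254e-03,
        9.56670893e-05,  9.30043345e-04,  1.19860128e-03]), 'tau': array([ 1.46526527e-04, -4.94875038e+01, -3.83722298e-01, -3.15211022e+01,
        1.31989471e-02,  7.37968425e-03, -7.00355869e-06]), 'tool_pos': array([0.21284098, 0.613634  , 0.23030772]), 'tool_rot': array([-3.13982783e+00,  8.48288505e-05,  2.80783362e+00]), 'contact_force': array([-0.63941913,  0.43241381,  0.34987313]), 'torque': array([-0.00761847,  0.00054074,  0.00538265]), 'grasp_force': 0.0, 'opening': 0.999482134810117} 0.0187
```

View pics/scene0.png

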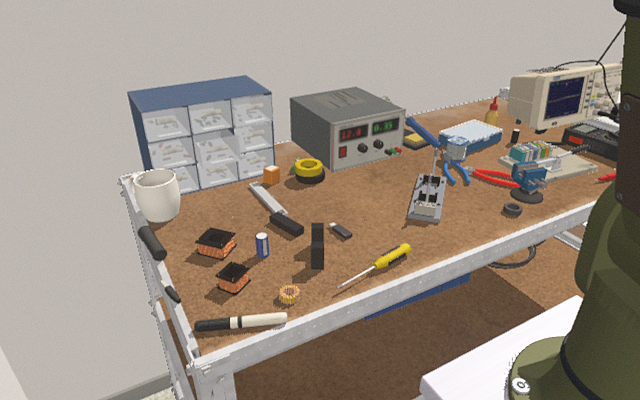

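View pics/top0.png

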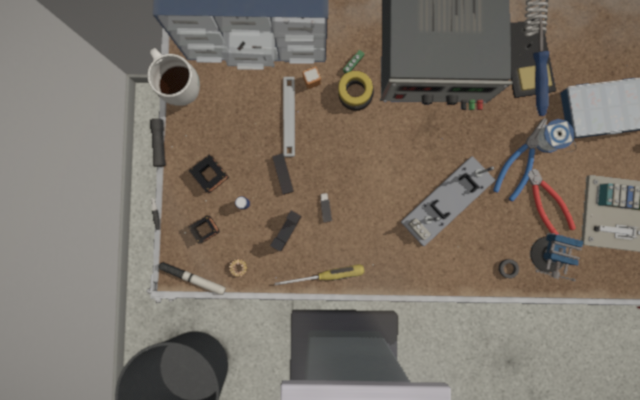

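```bash
cat > h.py <<'E'
import numpy as np,cv2
from rig import arm,capture,camera_model
def ray(n,uv,z):
    """pixels -> world points on plane z"""
    m=camera_model(n);K=np.array([[m['fx'],0,m['cx']],[0,m['fy'],m['cy']],[0,0,1]])
    R=cv2.Rodrigues(m['rvec'])[0];c=-R.T@m['tvec']
    uv=np.atleast_2d(np.array(uv,float));d=np.c_[uv,np.ones(len(uv))]@np.linalg.inv(K).T@R
    return c+d*((z-c[2])/d[:,2])[:,None]
def proj(n,P):
    m=camera_model(n);K=np.array([[m['fx'],0,m['cx']],[0,m['fy'],m['cy']],[0,0,1]])
    return cv2.projectPoints(np.atleast_2d(np.array(P,float)),m['rvec'],m['tvec'],K,None)[0][:,0]
def crop(n,img,x,y,w,h,s,f):
    cv2.imwrite(f"pics/{f}.png",cv2.resize(img[y:y+h,x:x+w,::-1],None,fx=s,fy=s,interpolation=cv2.INTER_CUBIC))
E
python3 - <<'E'
from h import *
t=cv2.imread('pics/top0.png')[:,:,::-1];s=cv2.imread('pics/scene0.png')[:,:,::-1]
a=cv2.resize(t[130:290,180:345],None,fx=4,fy=4,interpolation=2)
cv2.imwrite('pics/a.png',a[:600,:,::-1])
b=cv2.resize(t[145:255,395:505],None,fx=5,fy=5,interpolation=2)
cv2.imwrite('pics/b.png',b[:,:,::-1])
crop('scene',s,185,175,260,140,3,'c')
for n in("scene","top"): print(ray(n,[[320,200]],0), proj(n,[[0,0,0],[.213,.614,.23]]))
E
```

```text
[[0.60302386 0.05378623 0.        ]] [[603.73595013 411.74757553]
 [-94.2160565  358.79754526]]
[[0.49466759 0.0919856  0.        ]] [[365.49944335 467.12991794]
 [-54.96979632 384.17136674]]
```

View pics/a.png

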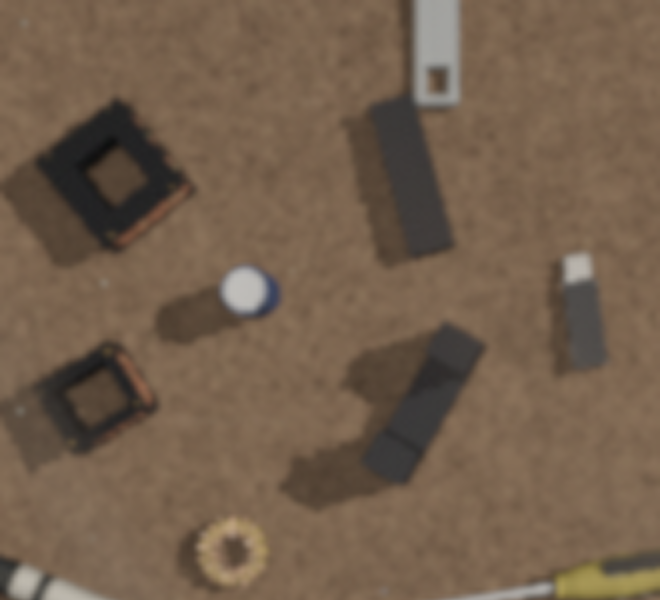

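View pics/b.png

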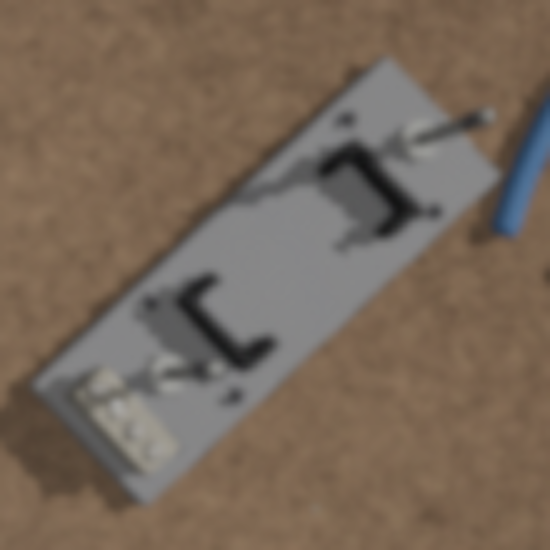

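View pics/c.png

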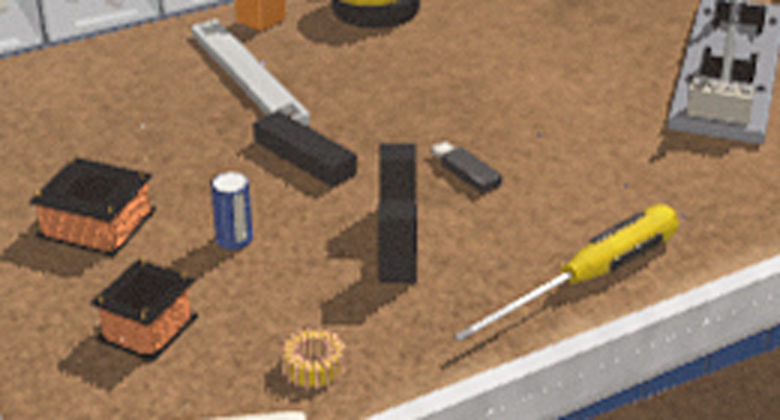

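Run:
```python
from h import *
np.set_printoptions(precision=4,suppress=True)
for n in("scene","top"):
    m=camera_model(n);R=cv2.Rodrigues(m['rvec'])[0];print(n,-R.T@m['tvec'])
t=cv2.imread('pics/top0.png')
S=4
def up(x,y,w,h): return cv2.resize(t[y:y+h,x:x+w],None,fx=S,fy=S,interpolation=cv2.INTER_CUBIC)
def full(p,x,y): return (np.array(p,float)+.5)/S-.5+[x,y]
def rep(name,x,y,w,h,f,z):
    I=up(x,y,w,h);hsv=cv2.cvtColor(I,cv2.COLOR_BGR2HSV);M=f(I.astype(int),hsv).astype(np.uint8)
    M=cv2.morphologyEx(M,cv2.MORPH_OPEN,np.ones((5,5)))
    cs=max(cv2.findContours(M,cv2.RETR_EXTERNAL,cv2.CHAIN_APPROX_NONE)[0],key=cv2.contourArea)
    r=cv2.minAreaRect(cs);b=full(cv2.boxPoints(r),x,y);P=ray('top',b,z)
    ap=full(cv2.approxPolyDP(cs,6,True)[:,0],x,y)
    e=P[1]-P[0];g=P[2]-P[1]
    print(name,'px',b.round(1).tolist(),'\n c',P.mean(0)[:2],'sides',np.linalg.norm(e),np.linalg.norm(g),'ang',np.degrees(np.arctan2(e[1],e[0])),np.degrees(np.arctan2(g[1],g[0])))
    print(' poly',ap.round(1).tolist());print(' polyW',ray('top',ap,z)[:,:2].round(4).tolist())
sat=lambda I:(I.max(2)-I.min(2))
rep('base',395,145,110,110,lambda I,h:(sat(I)<22)&(I.max(2)>60),.010)
rep('clamp',275,65,30,100,lambda I,h:(sat(I)<25)&(I.max(2)>110),.008)
rep('ibar',260,148,40,50,lambda I,h:(sat(I)<18)&(I.max(2)<75),.016)
rep('core',262,205,45,55,lambda I,h:(sat(I)<18)&(I.max(2)<75),.046)
rep('wide',182,148,55,50,lambda I,h:(sat(I)<16)&(I.max(2)<60),.027)
rep('narrow',182,208,45,40,lambda I,h:(sat(I)<16)&(I.max(2)<60),.027)
```

```text
scene [-0.1286  0.4641  0.4961]
top [0.4352 0.0956 0.9171]
base px [[398.8, 221.2], [474.3, 151.6], [500.7, 180.3], [425.2, 249.8]] 
 c [ 0.4969 -0.1552] sides 0.1978525908665044 0.0739514473995781 ang -46.801838356742245 -137.3740821041258
 poly [[497.4, 176.6], [495.9, 178.4], [492.4, 176.9], [487.1, 168.4], [484.6, 168.4], [470.9, 156.1], [409.1, 212.1], [400.4, 222.9], [420.6, 244.6], [424.1, 245.4], [493.6, 182.4], [494.1, 186.4]]
 polyW [[0.5441, -0.246], [0.5407, -0.2431], [0.5435, -0.2364], [0.5597, -0.2265], [0.5596, -0.2217], [0.5828, -0.1956], [0.4736, -0.0776], [0.453, -0.061], [0.4125, -0.0995], [0.4112, -0.1061], [0.533, -0.2387], [0.5253, -0.2396]]
clamp px [[282.3, 76.2], [294.2, 76.1], [294.9, 156.1], [283.0, 156.2]] 
 c [0.6556 0.155 ] sides 0.02309744054344057 0.15651512832238224 ang -88.5442611127037 -178.42161760975048
 poly [[286.6, 76.1], [282.6, 78.4], [283.1, 153.4], [285.1, 155.9], [293.1, 156.1], [294.4, 91.4], [292.6, 86.1], [286.6, 84.6], [286.4, 79.9], [293.4, 79.6], [293.9, 77.1]]
 polyW [[0.7338, 0.1604], [0.7292, 0.1681], [0.5826, 0.1641], [0.5778, 0.
[... 1405 characters left out ...]
, 0.2764], [0.5367, 0.2708]]
narrow px [[188.2, 226.5], [205.4, 215.1], [216.4, 231.6], [199.2, 243.0]] 
 c [0.4354 0.3097] sides 0.037946024002413065 0.03707090445891564 ang -55.10981399575912 -144.80330226071538
 poly [[204.9, 217.4], [190.4, 225.4], [191.6, 231.6], [199.6, 241.9], [213.6, 232.4], [211.4, 230.4], [202.4, 236.6], [198.6, 233.9], [195.9, 227.4], [204.4, 221.9], [207.1, 222.4], [211.6, 229.9], [213.4, 229.4], [207.9, 218.9]]
 polyW [[0.4572, 0.3057], [0.4419, 0.3321], [0.4303, 0.3294], [0.4116, 0.314], [0.4296, 0.2886], [0.4332, 0.2928], [0.4214, 0.3092], [0.4264, 0.3163], [0.4383, 0.3218], [0.4488, 0.3063], [0.4479, 0.3012], [0.4342, 0.2924], [0.4351, 0.2892], [0.4545, 0.3]]
```

```bash
cat >> h.py <<'E'
def rect(c,a,lx,ly,z):
    a=np.radians(a);R=np.array([[np.cos(a),-np.sin(a)],[np.sin(a),np.cos(a)]])
    q=np.array([[1,1],[-1,1],[-1,-1],[1,-1]])*[lx/2,ly/2]
    return np.c_[q@R.T+c,np.full(4,z)]
def overlay(n,img,polys,S,cw,ch,ctr):
    x,y=(np.array(proj(n,ctr)[0])-[cw/2,ch/2]).astype(int)
    I=cv2.resize(img[y:y+ch,x:x+cw],None,fx=S,fy=S,interpolation=cv2.INTER_CUBIC)
    for P,col in polys:
        p=(proj(n,P)-[x,y]+.5)*S-.5
        cv2.polylines(I,[(p*8).round().astype(np.int32)],True,col,1,cv2.LINE_AA,3)
    return I
E
cat > ov.py <<'E'
from h import *
Y=(0,255,255);G=(0,255,0);C=(255,255,0)
px=[(472.2,156.2),(494.6,179.6),(424.2,245.0),(401.2,221.6)]
P=ray('top',px,.01)[:,:2];print(P.round(4).tolist(),P.mean(0),[round(float(np.linalg.norm(P[i]-P[i-1])),4) for i in range(4)])
d=P[3]+P[2]-P[0]-P[1];A=np.degrees(np.arctan2(d[1],d[0]));print('base ang',A)
a=np.radians(A);B=P.mean(0)-12.5e-3*np.array([np.cos(a),np.sin(a)]);print('origin',B)
T=lambda x,y,z=0:[B[0]+x*np.cos(a)-y*np.sin(a),B[1]+x*np.sin(a)+y*np.cos(a),z]
base=[(rect(P.mean(0),A,.187,.064,.01),Y),(rect(B,A,.081,.027,.026),G)]+[(np.array([T(s*.066,0,.01),T(s*.066,0,.086)]),C) for s in(1,-1)]
coil=lambda c,a,lx,ly:[(rect(c,a,lx,ly,.027),Y),(rect(c,a,.023,.027,.027),G),(rect(c,a,lx,ly,0),C)]
W=coil([.5403,.3033],-49.9,.050,.054)
N=coil([.4345,.3085],-57+90,.038,.042)
U=np.array([np.cos(np.radians(-30)),np.sin(np.radians(-30))]);c0=np.array([.4347,.1555])
core=[(rect(c0+s*.029*U,-30,.018,.022,.046),Y) for s in(1,-1)]+[(rect(c0,-30,.076,.022,0),C)]
tiles=[]
for n in('scene','top'):
    t=cv2.imread(f'pics/{n}0.png')
    for pol,c in((W,[.54,.303,.015]),(N,[.4345,.3085,.015]),(core,[.4347,.1555,.02]),(base,[*P.mean(0),.02])):
        b=pol is base
        tiles.append(cv2.resize(overlay(n,t,pol,2 if b else 4,100 if b else 50,130 if b else 65,c),(200,260)))
cv2.imwrite('pics/ov.png',np.vstack([np.hstack(tiles[:4]),np.hstack(tiles[4:])]))
E
python3 ov.py
```

```text
[[0.5827, -0.1981], [0.5383, -0.2406], [0.4119, -0.1063], [0.4554, -0.0626]] [ 0.49706769 -0.15189183] [0.1859, 0.0615, 0.1845, 0.0617]
base ang 133.2292110889655
origin [ 0.50562917 -0.16099957]
```

View pics/ov.png

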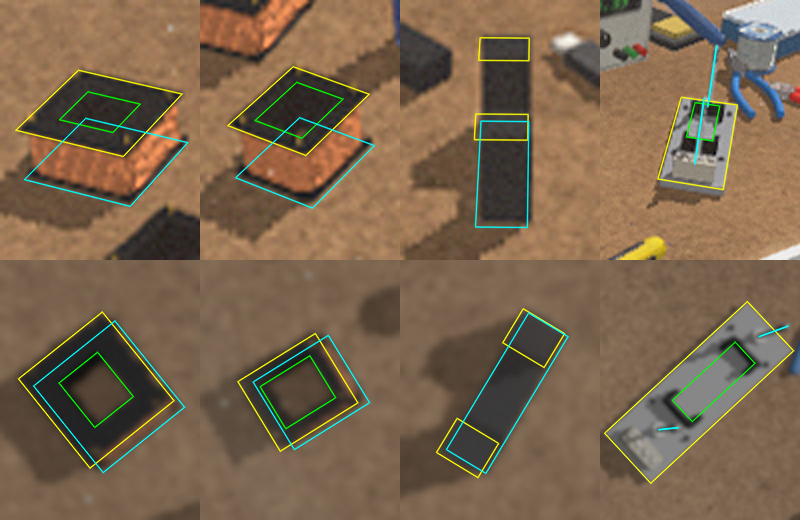

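```bash
cat >> h.py <<'E'
def edges(n,img,P,r=5e-3,lo=.15,hi=.85):
    """outward offset (mm) of strongest grey step near each side of the world polygon P, with its contrast"""
    g=cv2.cvtColor(img,cv2.COLOR_BGR2GRAY).astype(np.float32);c=P.mean(0);out=[]
    o=np.arange(-r,r+1e-9,2.5e-4)
    for i in range(4):
        a,b=P[i],P[(i+1)%4];s=np.linspace(lo,hi,40)[:,None];L=a+(b-a)*s
        nn=np.cross(b-a,[0,0,1]);nn/=np.linalg.norm(nn);nn*=np.sign(nn@((a+b)/2-c))
        uv=proj(n,(L[:,None]+o[None,:,None]*nn).reshape(-1,3)).astype(np.float32).reshape(40,-1,2)
        pr=cv2.remap(g,uv[...,0],uv[...,1],cv2.INTER_CUBIC).mean(0)
        d=cv2.GaussianBlur(np.gradient(pr)[None],(0,0),2)[0][3:-3];oo=o[3:-3];k=np.argmax(abs(d))
        out.append((round(float(oo[k])*1e3,2),round(float(d[k]),1)))
    return out
E
python3 - <<'E'
from h import *
B=np.array([.50563,-.16100]);A=133.23;a=np.radians(A);ux=np.array([np.cos(a),np.sin(a)])
ang=-30;U=np.array([np.cos(np.radians(ang)),np.sin(np.radians(ang))]);c0=np.array([.4347,.1555])
R={'plate':rect(B+.0125*ux,A,.187,.064,.01),'wide':rect([.5403,.3033],-49.9,.05,.054,.027),'wbore':rect([.5403,.3033],-49.9,.023,.027,.027),
'narrow':rect([.4345,.3085],33,.038,.042,.027),'nbore':rect([.4345,.3085],33,.023,.027,.027),
'ibar':rect([.5432,.1643],16.7-0,.076,.022,.016),'clamp':rect([.6556,.156],1.58,.154,.020,.008),
'leg+':rect(c0+.029*U,ang,.018,.022,.046),'leg-':rect(c0-.029*U,ang,.018,.022,.046),'foot':rect(c0,ang,.076,.022,0)}
for k,P in R.items():
    for n in('top','scene'): print(k,n,edges(n,cv2.imread(f'pics/{n}0.png'),P))
E
```

```text
plate top [(-0.75, -1.8), (0.0, -1.7), (-0.25, -3.5), (0.0, -1.6)]
plate scene [(0.25, -3.5), (-4.25, 2.7), (-1.75, -7.3), (-3.25, 1.1)]
wide top [(0.75, 3.4), (0.0, 2.0), (-1.5, 3.5), (-1.25, 2.2)]
wide scene [(-0.5, 5.4), (-0.25, 4.5), (1.75, 7.4), (0.75, 4.9)]
wbore top [(-4.25, -2.5), (-2.75, -2.3), (-0.5, -1.9), (-0.25, -1.7)]
wbore scene [(-1.0, 1.2), (-0.5, 0.7), (-0.25, 0.9), (3.0, 0.5)]
narrow top [(0.75, 1.4), (1.25, 2.5), (-1.5, 3.8), (1.75, 3.3)]
narrow scene [(0.0, 5.7), (0.5, 6.3), (0.5, 4.0), (0.75, 6.6)]
nbore top [(-4.25, -2.4), (4.25, 2.0), (4.25, 2.4), (-1.5, -2.7)]
nbore scene [(4.25, -1.1), (4.25, -0.6), (4.25, -0.8), (0.5, 1.0)]
ibar top [(0.5, 0.8), (1.5, 3.2), (0.5, 2.5), (0.25, 2.1)]
ibar scene [(-2.25, -1.1), (0.0, -1.3), (1.5, 4.7), (-1.25, 2.6)]
clamp top [(0.0, -4.9), (0.5, -4.2), (1.5, -3.2), (-4.25, 3.2)]
clamp scene [(-2.75, -6.3), (1.0, -1.9), (3.5, -6.3), (1.75, -2.7)]
leg+ top [(0.75, 1.6), (-2.0, -0.9), (1.25, 3.2), (1.0, 2.7)]
leg+ scene [(-0.75, 6.4), (-2.25, -0.8), (0.75, 5.6), (2.25, 3.4)]
leg- top [(4.25, 1.0), (-0.25, 1.0), (2.25, 3.0), (3.75, 0.8)]
leg- scene [(-1.25, 4.2), (-3.75, -0.6), (1.75, 10.6), (3.25, -0.7)]
foot top [(1.25, 1.1), (3.25, 1.1), (0.0, 2.8), (1.5, 2.5)]
foot scene [(-0.5, 2.9), (-4.0, 2.6), (1.75, 10.6), (-1.5, -0.2)]
```

```bash
cat > mv.py <<'E'
# usage: mv.py x,y,z,yawdeg ...  -> units for each leg of the chain (each leg = own call); '-' keeps the value
import sys
from h import *
from scipy.spatial.transform import Rotation as Ro
o=arm.get_obs();p=o['tool_pos'];R=Ro.from_euler('xyz',o['tool_rot'])
print('now t%.1f'%o['t'],p.round(4),np.degrees(o['tool_rot']).round(2),'F',o['contact_force'].round(1),'open',round(o['opening']*85,1),'grip',round(o['grasp_force']),'j7',o['joints'].round(2))
cur=[*p,np.degrees(o['tool_rot'][2])]
for a in sys.argv[1:]:
    tg=[float(v) if v!='-' else c for v,c in zip(a.split(','),cur)]
    T=Ro.from_euler('xyz',[180,0,tg[3]],degrees=True)
    d=R.inv().apply(np.array(tg[:3])-p);r=(R.inv()*T).as_rotvec()
    print(a,[round(float(v),4) for v in [*r/(np.pi/4),*d/.5]],'rows %.1f'%max(np.linalg.norm(d)/.0417,np.degrees(np.linalg.norm(r))/7.16))
    cur=tg;p=np.array(tg[:3]);R=T
E
python3 mv.py .4353,.1548,.15,150 -,-,.004,- -,-,.15,- .5056,-.161,.15,133.2
```

```text
now t0.1 [0.2128 0.6136 0.2303] [-179.9     0.    160.88] F [-0.6  0.4  0.3] open 85.0 grip 0 j7 [-1.22  0.32 -0.07  1.45  0.02  1.37 -0.06]
.4353,.1548,.15,150 [-0.0022, 0.0003, 0.2417, -0.721, -0.721, 0.1619] rows 12.4
-,-,.004,- [0.0, 0.0, 0.0, 0.0, -0.0, 0.292] rows 3.5
-,-,.15,- [0.0, 0.0, 0.0, 0.0, 0.0, -0.292] rows 3.5
.5056,-.161,.15,133.2 [0.0, -0.0, 0.3733, -0.4376, -0.4767, -0.0] rows 7.8
```

Request:
jog_arm(deltas=[[0, 0, 0, -0.36, -0.36, 0.08, 0.4], [0, 0, 0, -0.36, -0.36, 0.08, 0.4], [0, 0, 0, -0.36, -0.36, 0.08, 0.4], [0, 0, 0, -0.36, -0.36, 0.08, 0.4], [0, 0, 0, -0.36, -0.36, 0.08, 0.4], [0, 0, 0, -0.36, -0.36, 0.08, 0.4], [0, 0, 0, -0.36, -0.36, 0.08, 0.4], [0, 0, 0, -0.36, -0.36, 0.08, 0.4]], squeeze=60)

```text
t: 0.77
tool_pos: [0.326, 0.3814, 0.1907]
tool_rot: [-3.14, 0.0, 2.801]
contact_force: [-0.2, 0.5, -0.8]
opening: 0.6
grasp_force: 0.0
```

Request:
jog_arm(deltas=[[-0.0022, 0, 0.2417, -0.361, -0.361, 0.0819, 0.4], [-0.0022, 0, 0.2417, -0.361, -0.361, 0.0819, 0.4], [-0.0022, 0, 0.2417, -0.361, -0.361, 0.0819, 0.4], [-0.0022, 0, 0.2417, -0.361, -0.361, 0.0819, 0.4], [-0.0022, 0, 0.2417, -0.361, -0.361, 0.0819, 0.4], [-0.0022, 0, 0.2417, -0.361, -0.361, 0.0819, 0.4], [-0.0022, 0, 0.2417, -0.361, -0.361, 0.0819, 0.4], [-0.0022, 0, 0.2417, -0.361, -0.361, 0.0819, 0.4]])

```text
t: 1.43
tool_pos: [0.4365, 0.1535, 0.1501]
tool_rot: [3.14, 0.0, 2.613]
contact_force: [-0.8, 0.8, -0.1]
opening: 0.594
grasp_force: 0.0
```

```bash
python3 mv.py .4353,.1548,.05,150 -,-,.004,-;python3 - <<'E'
from h import *
a=[capture(n)[:,:,::-1] for n in('scene','top')]
cv2.imwrite('pics/d.png',np.hstack([cv2.resize(a[0][100:300,230:430],(400,400)),cv2.resize(a[1][130:280,215:365],(400,400))]))
E
```

```text
now t1.4 [0.4365 0.1535 0.1501] [179.94   0.   149.72] F [-0.8  0.8 -0.1] open 50.5 grip 0 j7 [-0.72 -0.03  0.33  2.01  0.01  1.15  0.64]
.4353,.1548,.05,150 [0.0014, 0.0, -0.0062, 0.0035, 0.0008, 0.2002] rows 2.4
-,-,.004,- [0.0, 0.0, 0.0, 0.0, -0.0, 0.092] rows 1.1
```

View pics/d.png

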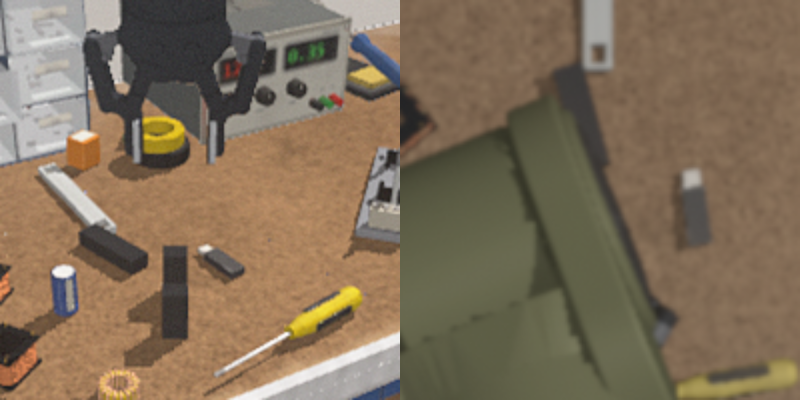

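Request:
jog_arm(deltas=[[0, 0, 0, 0, 0, 0.08, 0.4], [0, 0, 0, 0, 0, 0.14, 0.4], [0, 0, 0, 0, 0, 0.18, 0.4], [0, 0, 0, 0, 0, 0.18, 0.4], [0, 0, 0, 0, 0, 0.18, 0.4], [0, 0, 0, 0, 0, 0.18, 0.4]])

```text
t: 2.03
tool_pos: [0.4363, 0.1574, 0.0617]
tool_rot: [3.138, 0.001, 2.62]
contact_force: [0.5, -0.6, -0.1]
opening: 0.596
grasp_force: 0.0
```

```bash
python3 mv.py .4353,.1548,.004,150;python3 - <<'E'
from h import *
a=capture('scene')[:,:,::-1]
cv2.imwrite('pics/e.png',cv2.resize(a[150:290,250:410],None,fx=4,fy=4,interpolation=2))
E
```

```text
now t2.0 [0.4363 0.1574 0.0617] [1.7979e+02 5.0000e-02 1.5014e+02] F [ 0.5 -0.6 -0.1] open 50.7 grip 0 j7 [-0.72  0.08  0.33  2.1  -0.03  0.96  0.68]
.4353,.1548,.004,150 [0.0047, 0.0011, 0.003, -0.0008, -0.006, 0.1155] rows 1.4
```

View pics/e.png

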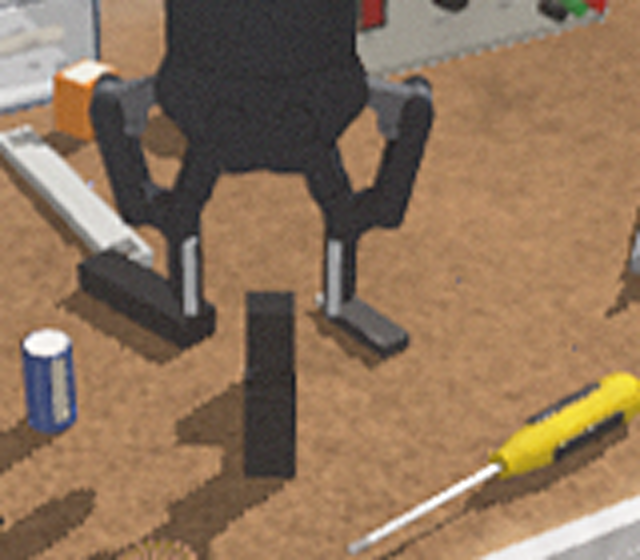

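Request:
jog_arm(deltas=[[0.005, 0, 0, 0, -0.003, 0.07, 0.4], [0.005, 0, 0, 0, -0.003, 0.114, 0.4], [0.005, 0, 0, 0, -0.003, 0.114, 0.4], [0.005, 0, 0, 0, -0.003, 0.114, 0.4], [0.005, 0, 0, 0, -0.003, 0.114, 0.4]])

```text
t: 2.5
tool_pos: [0.4364, 0.1552, 0.0053]
tool_rot: [3.141, 0.001, 2.618]
contact_force: [0.2, 0.3, 0.2]
opening: 0.599
grasp_force: 0.0
```

```bash
python3 mv.py .4353,.1548,.004,150
```

```text
now t2.5 [0.4364 0.1552 0.0053] [1.7997e+02 8.0000e-02 1.5001e+02] F [0.2 0.3 0.2] open 51.0 grip 0 j7 [-0.71  0.18  0.33  2.14 -0.08  0.83  0.72]
.4353,.1548,.004,150 [0.0007, 0.0019, 0.0002, 0.0015, -0.0018, 0.0025] rows 0.0
```

Request:
jog_arm(deltas=[[0, 0, 0, 0.0015, 0, 0.002, 1], [0, 0, 0, 0.0015, 0, 0.002, 1], [0, 0, 0, 0.0015, 0, 0.002, 1], [0, 0, 0, 0.0015, 0, 0.002, 1], [0, 0, 0, 0.0015, 0, 0.002, 1], [0, 0, 0, 0.0015, 0, 0.002, 1]])

```text
t: 3.0
tool_pos: [0.4352, 0.1553, 0.0039]
tool_rot: [-3.142, 0.001, 2.618]
contact_force: [-1.8, -0.7, 6.2]
opening: 0.24
grasp_force: 60.4
```

```bash
python3 mv.py -,-,.15,- .5056,-.161,.15,133.2
```

```text
now t3.0 [0.4352 0.1553 0.0039] [-1.8e+02  4.0e-02  1.5e+02] F [-1.8 -0.7  6.2] open 20.4 grip 60 j7 [-0.71  0.18  0.33  2.14 -0.08  0.83  0.71]
-,-,.15,- [-0.0, 0.0009, -0.0, -0.0002, -0.0, -0.2922] rows 3.5
.5056,-.161,.15,133.2 [0.0, -0.0, 0.3734, -0.4383, -0.4775, -0.0] rows 7.8
```

Request:
jog_arm(deltas=[[0, 0, 0, 0, 0, -0.05, 1], [0, 0, 0, 0, 0, -0.12, 1], [0, 0, 0, 0, 0, -0.2, 1], [0, 0, 0, 0, 0, -0.27, 1], [0, 0, 0, 0, 0, -0.292, 1], [0, 0, 0, 0, 0, -0.292, 1]])

```text
t: 3.5
tool_pos: [0.4365, 0.156, 0.1518]
tool_rot: [3.137, 0.003, 2.618]
contact_force: [0.1, 0.5, -2.2]
opening: 0.232
grasp_force: 59.6
```

Request:
jog_arm(deltas=[[0, 0, 0.373, -0.438, -0.477, 0, 1], [0, 0, 0.373, -0.438, -0.477, 0, 1], [0, 0, 0.373, -0.438, -0.477, 0, 1], [0, 0, 0.373, -0.438, -0.477, 0, 1], [0, 0, 0.373, -0.438, -0.477, 0, 1], [0, 0, 0.373, -0.438, -0.477, 0, 1], [0, 0, 0.373, -0.438, -0.477, 0, 1], [0, 0, 0.373, -0.438, -0.477, 0, 1]])

```text
t: 4.17
tool_pos: [0.5032, -0.1647, 0.1467]
tool_rot: [-3.136, -0.001, 2.322]
contact_force: [0.3, -0.3, -2.7]
opening: 0.24
grasp_force: 59.6
```

Request:
jog_arm(deltas=[[0, 0, 0, 0, 0, 0.04, 1], [0, 0, 0, 0, 0, 0.06, 1], [0, 0, 0, 0, 0, 0.06, 1], [0, 0, 0, 0, 0, 0.06, 1], [0, 0, 0, 0, 0, 0.06, 1]])

```text
t: 4.58
tool_pos: [0.5046, -0.1598, 0.1185]
tool_rot: [-3.139, -0.0, 2.327]
contact_force: [0.6, 0.9, -1.6]
opening: 0.238
grasp_force: 59.5
```

```bash
python3 mv.py .5056,-.161,.036,133.2;python3 - <<'E'
from h import *
a=capture('scene')[:,:,::-1]; b=capture('top')[:,:,::-1]
cv2.imwrite('pics/s1.png',a)
cv2.imwrite('pics/t1.png',b)
cv2.imwrite('pics/f.png',np.hstack([cv2.resize(a[120:240,375:475],(400,480),interpolation=2),cv2.resize(b[145:265,395:495],(400,480),interpolation=2)]))
E
```

```text
now t4.6 [ 0.5046 -0.1598  0.1185] [-1.7986e+02 -3.0000e-02  1.3334e+02] F [ 0.6  0.9 -1.6] open 20.3 grip 60 j7 [-0.36  0.17  0.68  1.91 -0.12  1.1   1.12]
.5056,-.161,.036,133.2 [-0.0032, -0.0006, 0.003, -0.0032, 0.0001, 0.165] rows 2.0
```

View pics/f.png

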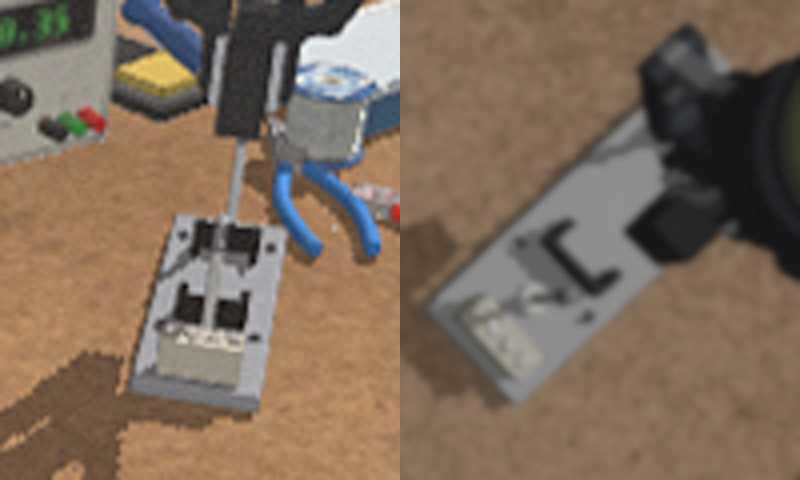

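Request:
jog_arm(deltas=[[-0.003, 0, 0.002, -0.003, 0, 0.06, 1], [-0.003, 0, 0.002, -0.003, 0, 0.12, 1], [-0.003, 0, 0.002, -0.003, 0, 0.16, 1], [-0.003, 0, 0.002, -0.003, 0, 0.16, 1], [-0.003, 0, 0.002, -0.003, 0, 0.16, 1], [-0.003, 0, 0.002, -0.003, 0, 0.16, 1]])

```text
t: 5.18
tool_pos: [0.5071, -0.1625, 0.0405]
tool_rot: [3.14, 0.003, 2.324]
contact_force: [0.8, -0.1, -1.5]
opening: 0.24
grasp_force: 59.6
```

```bash
python3 mv.py .5056,-.161,.034,133.2;python3 - <<'E'
from h import *
s=capture('scene')[:,:,::-1];cv2.imwrite('pics/s2.png',s)
o=arm.get_obs();p=o['tool_pos'];A=133.2
c=p[:2];zb=p[2]-.004;u=np.array([np.cos(np.radians(A)),np.sin(np.radians(A))])
for sg in(1,-1): print('leg',sg,edges('scene',s,rect(c+sg*.029*u,A,.018,.022,zb+.046)))
print('plate',edges('scene',s,rect(np.array([.5056,-.161])+.0125*u,A,.187,.064,.01)))
print('plate x end low',edges('scene',s,rect(np.array([.5056,-.161])+.0125*u,A,.187,.064,.0)))
E
```

```text
now t5.2 [ 0.5071 -0.1625  0.0405] [1.7988e+02 1.5000e-01 1.3315e+02] F [ 0.8 -0.1 -1.5] open 20.4 grip 60 j7 [-0.32  0.29  0.65  1.97 -0.22  0.95  1.2 ]
.5056,-.161,.034,133.2 [0.0026, 0.0034, -0.0011, 0.0043, -0.0002, 0.0131] rows 0.2
leg 1 [(2.0, 11.7), (-3.75, 0.5), (4.0, -9.5), (-1.5, 0.3)]
leg -1 [(0.0, -2.6), (0.0, 2.0), (0.75, -6.3), (-1.5, -0.6)]
plate [(0.5, -3.6), (-3.75, 0.5), (-1.75, -4.1), (-3.25, 1.3)]
plate x end low [(0.25, -3.5), (-1.75, 0.6), (-0.5, -3.3), (-3.75, -1.4)]
```

Request:
jog_arm(deltas=[[0.0026, 0.0034, 0, 0.004, 0, 0.013, 1], [0.0026, 0.0034, 0, 0.004, 0, 0.013, 1], [0.0026, 0.0034, 0, 0.004, 0, 0.013, 1], [0.0026, 0.0034, 0, 0.004, 0, 0.013, 1]])

```text
t: 5.57
tool_pos: [0.5045, -0.1609, 0.0327]
tool_rot: [-3.14, -0.002, 2.324]
contact_force: [-0.8, 0.2, -1.9]
opening: 0.233
grasp_force: 59.6
```

Request:
jog_arm(deltas=[[0, 0, 0, 0, 0, 0.004, 1], [0, 0, 0, 0, 0, 0.009, 1], [0, 0, 0, 0, 0, 0.014, 1], [0, 0, 0, 0, 0, 0.018, 1], [0, 0, 0, 0, 0, 0.018, 1]])

```text
t: 5.98
tool_pos: [0.5038, -0.1608, 0.0227]
tool_rot: [-3.139, -0.003, 2.323]
contact_force: [1.0, -0.1, -2.9]
opening: 0.238
grasp_force: 59.6
```

```bash
python3 mv.py .5056,-.161,.014,133.2
```

```text
now t6.0 [ 0.5038 -0.1608  0.0227] [-1.7985e+02 -1.7000e-01  1.3312e+02] F [ 1.  -0.1 -2.9] open 20.2 grip 60 j7 [-0.31  0.32  0.64  1.98 -0.24  0.92  1.21]
.5056,-.161,.014,133.2 [-0.0033, -0.0039, -0.0018, -0.0029, 0.0024, 0.0174] rows 0.2
```

Request:
jog_arm(deltas=[[-0.003, -0.003, 0, -0.002, 0.001, 0.006, 1], [-0.003, -0.003, 0, -0.002, 0.001, 0.012, 1], [-0.003, -0.003, 0, -0.002, 0.001, 0.018, 1], [-0.003, -0.003, 0, -0.002, 0.001, 0.018, 1], [-0.003, -0.003, 0, -0.002, 0.001, 0.018, 1]])

```text
t: 6.4
tool_pos: [0.5052, -0.1613, 0.0141]
tool_rot: [3.141, -0.0, 2.323]
contact_force: [-0.4, 0.4, -3.4]
opening: 0.236
grasp_force: 59.6
```

```bash
python3 mv.py .5056,-.161,.014,133.2
```

```text
now t6.4 [ 0.5052 -0.1613  0.0141] [179.98  -0.   133.12] F [-0.4  0.4 -3.4] open 20.1 grip 60 j7 [-0.3   0.33  0.64  1.99 -0.25  0.9   1.22]
.5056,-.161,.014,133.2 [0.0004, -0.0, -0.0018, -0.0001, 0.001, 0.0003] rows 0.0
```

Request:
jog_arm(deltas=[[0, 0, 0, 0.004, 0, 0, 1], [0, 0, 0, 0.008, 0, 0, 1], [0, 0, 0, 0.008, 0, 0, 1], [0, 0, 0, 0.008, 0, 0, 1]])

```text
t: 6.73
tool_pos: [0.5031, -0.159, 0.0146]
tool_rot: [3.141, 0.002, 2.323]
contact_force: [1.9, -3.7, -4.8]
opening: 0.239
grasp_force: 59.4
```

Request:
jog_arm(deltas=[[0, 0, 0, -0.008, 0, 0, 1], [0, 0, 0, -0.016, 0, 0, 1], [0, 0, 0, -0.016, 0, 0, 1], [0, 0, 0, -0.016, 0, 0, 1]])

```text
t: 7.07
tool_pos: [0.5068, -0.1625, 0.014]
tool_rot: [-3.142, -0.005, 2.324]
contact_force: [-3.6, 4.1, 1.3]
opening: 0.238
grasp_force: 60.1
```

Request:
jog_arm(deltas=[[0, 0, 0, 0.008, 0.008, 0, 1], [0, 0, 0, 0.008, 0.008, 0, 1], [0, 0, 0, 0.008, 0.008, 0, 1], [0, 0, 0, 0.008, 0.008, 0, 1]])

```text
t: 7.4
tool_pos: [0.5077, -0.1592, 0.0142]
tool_rot: [-3.141, 0.0, 2.323]
contact_force: [-2.0, -1.5, -2.3]
opening: 0.237
grasp_force: 60.0
```

Request:
jog_arm(deltas=[[0, 0, 0, 0, -0.016, 0, 1], [0, 0, 0, 0, -0.016, 0, 1], [0, 0, 0, 0, -0.016, 0, 1], [0, 0, 0, 0, -0.016, 0, 1]])

```text
t: 7.73
tool_pos: [0.5039, -0.1625, 0.0146]
tool_rot: [3.138, 0.001, 2.324]
contact_force: [3.8, 2.6, -5.1]
opening: 0.241
grasp_force: 61.4
```

Request:
jog_arm(deltas=[[0, 0, 0, 0.001, 0.0095, 0, 1], [0, 0, 0, 0.001, 0.0095, 0, 1], [0, 0, 0, 0.001, 0.0095, 0.001, 1], [0, 0, 0, 0.001, 0.0095, 0.001, 1]])

```text
t: 8.07
tool_pos: [0.5054, -0.1606, 0.014]
tool_rot: [3.141, -0.0, 2.323]
contact_force: [0.1, 0.9, -1.0]
opening: 0.238
grasp_force: 62.0
```

```bash
python3 mv.py .5053,-.1603,.0135,133.2
```

```text
now t8.1 [ 0.5054 -0.1606  0.014 ] [179.98  -0.   133.12] F [ 0.1  0.9 -1. ] open 20.2 grip 62 j7 [-0.3   0.33  0.64  1.99 -0.25  0.9   1.22]
.5053,-.1603,.0135,133.2 [0.0004, -0.0, -0.0019, 0.0005, 0.0003, 0.0009] rows 0.0
```

Request:
jog_arm(deltas=[[0, 0, 0, 0, 0, 0.001, 1], [0, 0, 0, 0, 0, 0.001, 0.6], [0, 0, 0, 0, 0, 0.001, 0.5], [0, 0, 0, 0, 0, 0.001, 0.5], [0, 0, 0, 0, 0, -0.03, 0.5], [0, 0, 0, 0, 0, -0.1, 0.4], [0, 0, 0, 0, 0, -0.19, 0.2], [0, 0, 0, 0, 0, -0.27, 0]])

```text
t: 8.73
tool_pos: [0.5044, -0.1607, 0.1481]
tool_rot: [-3.14, -0.001, 2.323]
contact_force: [0.9, 0.2, -0.6]
opening: 0.868
grasp_force: 0.0
```

```bash
python3 mv.py .5056,.07,.14,131.6  .5403,.3033,.14,130.1 -,-,.02,- -,-,.003,-
```

```text
now t8.7 [ 0.5044 -0.1607  0.1481] [-1.7993e+02 -5.0000e-02  1.3308e+02] F [ 0.9  0.2 -0.6] open 73.7 grip 0 j7 [-0.38  0.14  0.69  1.88 -0.1   1.16  1.1 ]
.5056,.07,.14,131.6 [-0.0016, -0.0011, 0.0329, 0.3354, 0.3169, 0.016] rows 5.5
.5403,.3033,.14,130.1 [-0.0, -0.0, 0.0333, 0.3028, 0.3617, 0.0] rows 5.7
-,-,.02,- [0.0, 0.0, 0.0, -0.0, -0.0, 0.24] rows 2.9
-,-,.003,- [0.0, 0.0, 0.0, -0.0, -0.0, 0.034] rows 0.4
```

Request:
jog_arm(deltas=[[-0.0016, -0.0011, 0.033, 0.335, 0.317, 0.016, 0], [-0.0016, -0.0011, 0.033, 0.335, 0.317, 0.016, 0], [-0.0016, -0.0011, 0.033, 0.335, 0.317, 0.016, 0], [-0.0016, -0.0011, 0.033, 0.335, 0.317, 0.016, 0], [-0.0016, -0.0011, 0.033, 0.335, 0.317, 0.016, 0], [-0.0016, -0.0011, 0.033, 0.335, 0.317, 0.016, 0]])

```text
t: 9.23
tool_pos: [0.506, 0.0759, 0.1392]
tool_rot: [3.138, -0.001, 2.303]
contact_force: [-1.3, -0.4, -0.8]
opening: 1.001
grasp_force: 0.0
```

Request:
jog_arm(deltas=[[0, 0, 0.033, 0.303, 0.362, 0, 0], [0, 0, 0.033, 0.303, 0.362, 0, 0], [0, 0, 0.033, 0.303, 0.362, 0, 0], [0, 0, 0.033, 0.303, 0.362, 0, 0], [0, 0, 0.033, 0.303, 0.362, 0, 0], [0, 0, 0.033, 0.303, 0.362, 0, 0], [0, 0, 0.033, 0.303, 0.362, 0, 0], [0, 0, 0.033, 0.303, 0.362, 0, 0]])

```text
t: 9.9
tool_pos: [0.5407, 0.3057, 0.1387]
tool_rot: [3.141, 0.001, 2.276]
contact_force: [-0.0, -0.6, -0.5]
opening: 0.999
grasp_force: 0.0
```

Request:
jog_arm(deltas=[[0, 0, 0, 0, 0, 0.06, 0], [0, 0, 0, 0, 0, 0.13, 0], [0, 0, 0, 0, 0, 0.17, 0], [0, 0, 0, 0, 0, 0.17, 0], [0, 0, 0, 0, 0, 0.17, 0]])

```text
t: 10.32
tool_pos: [0.5412, 0.3015, 0.0538]
tool_rot: [-3.141, 0.002, 2.269]
contact_force: [0.2, 0.6, -0.4]
opening: 1.003
grasp_force: 0.0
```

```bash
python3 mv.py .5403,.3033,.004,130.1
python3 - <<'E'
from h import *
s=capture('scene')[:,:,::-1];t=capture('top')[:,:,::-1];cv2.imwrite('pics/s3.png',s);cv2.imwrite('pics/t3.png',t)
for z in(.056,): 
  for c in((.5053,-.1603),):
    A=133.1;u=np.array([np.cos(np.radians(A)),np.sin(np.radians(A))])
    for sg in(1,-1):
      for n,i in(('top',t),('scene',s)): print('leg',sg,n,edges(n,i,rect(np.array(c)+sg*.029*u,A,.018,.022,z)))
E
```

```text
now t10.3 [0.5412 0.3015 0.0538] [-1.7996e+02  9.0000e-02  1.3003e+02] F [ 0.2  0.6 -0.4] open 85.3 grip 0 j7 [-0.84  0.41  0.35  1.73 -0.16  1.03  0.27]
.5403,.3033,.004,130.1 [-0.0009, 0.0019, -0.0017, 0.0041, 0.001, 0.0996] rows 1.2
leg 1 top [(-0.5, 4.8), (0.75, 0.5), (4.25, 3.9), (-0.75, -2.3)]
leg 1 scene [(2.25, -2.0), (4.25, 0.4), (2.5, 10.2), (1.5, -0.8)]
leg -1 top [(2.25, 4.9), (0.0, 4.3), (-0.25, -2.0), (-0.75, -2.2)]
leg -1 scene [(0.5, 5.2), (1.25, 2.0), (-1.0, 5.3), (-2.5, -0.6)]
```

Request:
jog_arm(deltas=[[0, 0, 0, 0.003, 0.001, 0.05, 0], [0, 0, 0, 0.003, 0.001, 0.09, 0], [0, 0, 0, 0.003, 0.001, 0.1, 0], [0, 0, 0, 0.003, 0.001, 0.1, 0], [0, 0, 0, 0.003, 0.001, 0.1, 0]])

```text
t: 10.83
tool_pos: [0.5421, 0.3055, 0.0061]
tool_rot: [3.137, 0.001, 2.271]
contact_force: [1.7, 0.7, 0.6]
opening: 0.999
grasp_force: 0.0
```

```bash
python3 mv.py .5403,.3033,.004,130.1
```

```text
now t10.8 [0.5421 0.3055 0.0061] [1.7976e+02 8.0000e-02 1.3013e+02] F [1.7 0.7 0.6] open 84.9 grip 0 j7 [-0.83  0.47  0.33  1.76 -0.19  0.94  0.28]
.5403,.3033,.004,130.1 [0.0053, 0.0018, 0.0008, -0.001, -0.0056, 0.0042] rows 0.1
```

Request:
jog_arm(deltas=[[0.003, 0, 0, 0, -0.004, 0.003, 0.1], [0.003, 0, 0, 0, -0.004, 0.003, 0.2], [0.003, 0, 0, 0, -0.004, 0.003, 0.3], [0.003, 0, 0, 0, -0.004, 0.003, 0.4], [0.003, 0, 0, 0, -0.004, 0.003, 0.6], [0.003, 0, 0, 0, -0.004, 0.003, 0.8], [0.003, 0, 0, 0, -0.004, 0.003, 1], [0.003, 0, 0, 0, -0.004, 0.003, 1]], squeeze=45)

```text
t: 11.5
tool_pos: [0.5402, 0.3044, 0.0042]
tool_rot: [3.14, 0.001, 2.272]
contact_force: [-1.2, -0.5, 6.3]
opening: 0.624
grasp_force: 49.8
```

```bash
python3 mv.py -,-,.16,- .515,.06,.16,131.6 .4857,-.1392,.16,133.1
```

```text
now t11.5 [0.5402 0.3044 0.0042] [1.7992e+02 6.0000e-02 1.3015e+02] F [-1.2 -0.5  6.3] open 53.0 grip 50 j7 [-0.83  0.47  0.33  1.76 -0.19  0.94  0.28]
-,-,.16,- [0.0017, 0.0013, 0.0, -0.0003, 0.0004, -0.3117] rows 3.7
.515,.06,.16,131.6 [0.0, 0.0, -0.0321, -0.3411, -0.3537, -0.0] rows 5.9
.4857,-.1392,.16,133.1 [-0.0, 0.0, -0.0333, -0.259, -0.3083, -0.0] rows 4.8
```

Request:
jog_arm(deltas=[[0, 0, 0, 0, 0, -0.06, 1], [0, 0, 0, 0, 0, -0.14, 1], [0, 0, 0, 0, 0, -0.22, 1], [0, 0, 0, 0, 0, -0.29, 1], [0, 0, 0, 0, 0, -0.312, 1], [0, 0, 0, 0, 0, -0.312, 1]])

```text
t: 12.0
tool_pos: [0.5413, 0.3051, 0.1625]
tool_rot: [3.135, 0.001, 2.271]
contact_force: [0.7, 0.6, -1.7]
opening: 0.625
grasp_force: 49.0
```

Request:
jog_arm(deltas=[[0.0017, 0.0013, -0.032, -0.341, -0.354, 0, 1], [0.0017, 0.0013, -0.032, -0.341, -0.354, 0, 1], [0.0017, 0.0013, -0.032, -0.341, -0.354, 0, 1], [0.0017, 0.0013, -0.032, -0.341, -0.354, 0, 1], [0.0017, 0.0013, -0.032, -0.341, -0.354, 0, 1], [0.0017, 0.0013, -0.032, -0.341, -0.354, 0, 1]])

```text
t: 12.5
tool_pos: [0.5115, 0.0567, 0.1562]
tool_rot: [-3.135, -0.002, 2.296]
contact_force: [0.9, -0.3, -1.9]
opening: 0.622
grasp_force: 49.0
```

Request:
jog_arm(deltas=[[0, 0, -0.033, -0.259, -0.308, 0, 1], [0, 0, -0.033, -0.259, -0.308, 0, 1], [0, 0, -0.033, -0.259, -0.308, 0, 1], [0, 0, -0.033, -0.259, -0.308, 0, 1], [0, 0, -0.033, -0.259, -0.308, 0, 1], [0, 0, -0.033, -0.259, -0.308, 0, 1], [0, 0, -0.033, -0.259, -0.308, 0, 1], [0, 0, -0.033, -0.259, -0.308, 0, 1]])

```text
t: 13.17
tool_pos: [0.4836, -0.1385, 0.1574]
tool_rot: [-3.138, -0.003, 2.323]
contact_force: [0.5, 0.7, -1.1]
opening: 0.621
grasp_force: 49.0
```

Request:
jog_arm(deltas=[[0, 0, 0, 0, 0, 0.06, 1], [0, 0, 0, 0, 0, 0.12, 1], [0, 0, 0, 0, 0, 0.17, 1], [0, 0, 0, 0, 0, 0.17, 1], [0, 0, 0, 0, 0, 0.17, 1]])

```text
t: 13.58
tool_pos: [0.4834, -0.1378, 0.0728]
tool_rot: [-3.136, -0.003, 2.325]
contact_force: [1.4, 0.3, -1.6]
opening: 0.618
grasp_force: 49.0
```

```bash
python3 mv.py .4851,-.1388,.064,133.1
```

```text
now t13.6 [ 0.4834 -0.1378  0.0728] [-179.7    -0.19  133.22] F [ 1.4  0.3 -1.6] open 52.5 grip 49 j7 [-0.4   0.18  0.68  2.01 -0.13  1.    1.1 ]
.4851,-.1388,.064,133.1 [-0.0067, -0.0043, 0.0027, -0.0039, 0.0013, 0.0177] rows 0.2
```

Request:
jog_arm(deltas=[[-0.004, -0.003, 0, -0.003, 0.001, 0.01, 1], [-0.004, -0.003, 0, -0.003, 0.001, 0.016, 1], [-0.004, -0.003, 0, -0.003, 0.001, 0.016, 1], [-0.004, -0.003, 0, -0.003, 0.001, 0.016, 1], [-0.004, -0.003, 0, -0.003, 0.001, 0.02, 1], [-0.004, -0.003, 0, -0.003, 0.001, 0.026, 1], [-0.004, -0.003, 0, -0.003, 0.001, 0.03, 1], [-0.004, -0.003, 0, -0.003, 0.001, 0.03, 1]])

```text
t: 14.25
tool_pos: [0.4857, -0.1403, 0.059]
tool_rot: [3.141, 0.002, 2.323]
contact_force: [-0.3, -0.6, -2.6]
opening: 0.625
grasp_force: 49.1
```

```bash
python3 mv.py .4851,-.1388,.045,133.1
```

```text
now t14.2 [ 0.4857 -0.1403  0.059 ] [1.7995e+02 9.0000e-02 1.3307e+02] F [-0.3 -0.6 -2.6] open 53.1 grip 49 j7 [-0.39  0.2   0.68  2.02 -0.15  0.97  1.12]
.4851,-.1388,.045,133.1 [0.001, 0.002, -0.0006, 0.0029, 0.0011, 0.028] rows 0.3
```

Request:
jog_arm(deltas=[[0.001, 0.001, 0, 0.0025, 0.001, 0.004, 1], [0.001, 0.001, 0, 0.0025, 0.001, 0.01, 1], [0.001, 0.001, 0, 0.0025, 0.001, 0.016, 1], [0.001, 0.001, 0, 0.0025, 0.001, 0.022, 1], [0.001, 0.001, 0, 0.0025, 0.001, 0.022, 1], [0.001, 0.001, 0, 0.0025, 0.001, 0.022, 1]])

```text
t: 14.75
tool_pos: [0.4854, -0.1391, 0.0481]
tool_rot: [-3.142, 0.001, 2.323]
contact_force: [-0.5, 0.6, -2.2]
opening: 0.622
grasp_force: 49.1
```

```bash
python3 mv.py .4851,-.1388,.031,133.1
```

```text
now t14.8 [ 0.4854 -0.1391  0.0481] [-1.8000e+02  6.0000e-02  1.3308e+02] F [-0.5  0.6 -2.2] open 52.8 grip 49 j7 [-0.39  0.22  0.68  2.03 -0.17  0.95  1.13]
.4851,-.1388,.031,133.1 [-0.0001, 0.0013, -0.0005, 0.0009, 0.0001, 0.0343] rows 0.4
```

Request:
jog_arm(deltas=[[0, 0, 0, 0.0005, 0, 0.008, 1], [0, 0, 0, 0.0005, 0, 0.016, 1], [0, 0, 0, 0.0005, 0, 0.024, 1], [0, 0, 0, 0.0005, 0, 0.032, 1], [0, 0, 0, 0.0005, 0, 0.034, 1], [0, 0, 0, 0.0005, 0, 0.034, 1]])

```text
t: 15.25
tool_pos: [0.4851, -0.1388, 0.0309]
tool_rot: [-3.141, 0.001, 2.323]
contact_force: [-0.4, -0.2, -1.7]
opening: 0.624
grasp_force: 49.1
```

```bash
python3 mv.py .4851,-.1388,.0295,133.1
```

```text
now t15.2 [ 0.4851 -0.1388  0.0309] [-1.7999e+02  4.0000e-02  1.3308e+02] F [-0.4 -0.2 -1.7] open 53.0 grip 49 j7 [-0.38  0.25  0.67  2.04 -0.19  0.91  1.15]
.4851,-.1388,.0295,133.1 [-0.0003, 0.0009, -0.0005, 0.0, 0.0001, 0.0028] rows 0.0
```

Request:
jog_arm(deltas=[[0, 0, 0, 0, 0, 0.003, 1], [0, 0, 0, 0, 0, 0.004, 1], [0, 0, 0, 0, 0, 0.004, 1]])

```text
t: 15.5
tool_pos: [0.4856, -0.139, 0.0301]
tool_rot: [3.141, 0.001, 2.323]
contact_force: [-3.1, 0.7, 3.9]
opening: 0.62
grasp_force: 49.7
```

Request:
jog_arm(deltas=[[0, 0, 0, 0, 0, 0, 0.2], [0, 0, 0, 0, 0, 0, 0.2], [0, 0, 0, 0, 0, 0, 0.2], [0, 0, 0, 0, 0, 0, 0.2], [0, 0, 0, 0, 0, -0.05, 0.2], [0, 0, 0, 0, 0, -0.12, 0.2], [0, 0, 0, 0, 0, -0.2, 0.2], [0, 0, 0, 0, 0, -0.25, 0.2]])

```text
t: 16.17
tool_pos: [0.4864, -0.1395, 0.1578]
tool_rot: [3.139, 0.004, 2.322]
contact_force: [0.6, 0.6, 0.1]
opening: 0.799
grasp_force: 0.0
```

```bash
python3 mv.py .46,.07,.15,170  .4345,.3085,.15,213 -,-,.004,-
python3 - <<'E'
from h import *
s=capture('scene')[:,:,::-1];cv2.imwrite('pics/s4.png',s)
cv2.imwrite('pics/g.png',cv2.resize(s[150:230,390:470],(560,560),interpolation=2))
E
```

```text
now t16.2 [ 0.4864 -0.1395  0.1578] [179.83   0.24 133.04] F [0.6 0.6 0.1] open 67.9 grip 0 j7 [-0.44  0.06  0.7   1.92 -0.04  1.17  1.02]
.46,.07,.15,170 [0.0019, 0.0064, -0.8212, 0.3424, 0.2473, 0.0149] rows 5.2
.4345,.3085,.15,213 [0.0, 0.0, -0.9556, 0.1331, 0.4609, 0.0] rows 6.0
-,-,.004,- [0.0, 0.0, 0.0, 0.0, -0.0, 0.292] rows 3.5
```

View pics/g.png

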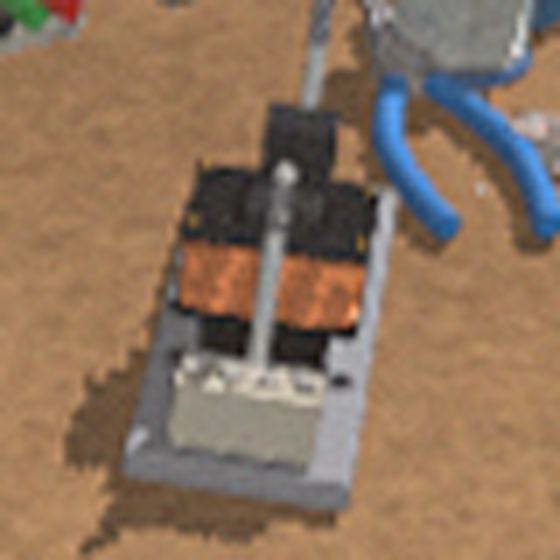

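Request:
jog_arm(deltas=[[0.002, 0.006, -0.821, 0.342, 0.247, 0.015, 0.2], [0.002, 0.006, -0.821, 0.342, 0.247, 0.015, 0.2], [0.002, 0.006, -0.821, 0.342, 0.247, 0.015, 0.2], [0.002, 0.006, -0.821, 0.342, 0.247, 0.015, 0.2], [0.002, 0.006, -0.821, 0.342, 0.247, 0.015, 0.2], [0.002, 0.006, -0.821, 0.342, 0.247, 0.015, 0.2], [0.002, 0.006, -0.821, 0.342, 0.247, 0.015, 0.2], [0.002, 0.006, -0.821, 0.342, 0.247, 0.015, 0.2]])

```text
t: 16.88
tool_pos: [0.4588, 0.07, 0.1466]
tool_rot: [-3.14, -0.003, 2.967]
contact_force: [-0.6, 0.2, -0.2]
opening: 0.796
grasp_force: 0.0
```

Request:
jog_arm(deltas=[[0, 0, -0.956, 0.133, 0.461, 0, 0.2], [0, 0, -0.956, 0.133, 0.461, 0, 0.2], [0, 0, -0.956, 0.133, 0.461, 0, 0.2], [0, 0, -0.956, 0.133, 0.461, 0, 0.2], [0, 0, -0.956, 0.133, 0.461, 0, 0.2], [0, 0, -0.956, 0.133, 0.461, 0, 0.2], [0, 0, -0.956, 0.133, 0.461, 0, 0.2], [0, 0, -0.956, 0.133, 0.461, 0, 0.2]])

```text
t: 17.55
tool_pos: [0.4337, 0.309, 0.1465]
tool_rot: [3.141, -0.003, -2.566]
contact_force: [0.6, -0.4, 0.0]
opening: 0.798
grasp_force: 0.0
```

Request:
jog_arm(deltas=[[0, 0, 0, 0, 0, 0.06, 0.2], [0, 0, 0, 0, 0, 0.13, 0.2], [0, 0, 0, 0, 0, 0.2, 0.2], [0, 0, 0, 0, 0, 0.2, 0.2], [0, 0, 0, 0, 0, 0.2, 0.2]])

```text
t: 17.97
tool_pos: [0.4329, 0.3055, 0.0458]
tool_rot: [3.141, -0.007, -2.57]
contact_force: [0.8, 0.4, 0.4]
opening: 0.801
grasp_force: 0.0
```

```bash
python3 mv.py .4345,.3085,.004,213
```

```text
now t18.0 [0.4329 0.3055 0.0458] [ 179.99   -0.41 -147.24] F [0.8 0.4 0.4] open 68.0 grip 0 j7 [-0.88  0.25  0.24  1.95 -0.07  0.96  1.54]
.4345,.3085,.004,213 [0.0003, -0.009, -0.0054, -0.0066, 0.0034, 0.0835] rows 1.0
```

Request:
jog_arm(deltas=[[0, -0.006, 0, -0.005, 0.002, 0.04, 0.2], [0, -0.006, 0, -0.005, 0.002, 0.075, 0.2], [0, -0.006, 0, -0.005, 0.002, 0.083, 0.2], [0, -0.006, 0, -0.005, 0.002, 0.083, 0.2], [0, -0.006, 0, -0.005, 0.002, 0.083, 0.2]])

```text
t: 18.38
tool_pos: [0.4358, 0.3114, 0.0074]
tool_rot: [3.139, 0.005, -2.566]
contact_force: [0.5, 1.1, 0.1]
opening: 0.802
grasp_force: 0.0
```

```bash
python3 mv.py .4345,.3085,.004,213
```

```text
now t18.4 [0.4358 0.3114 0.0074] [ 179.88    0.27 -147.03] F [0.5 1.1 0.1] open 68.2 grip 0 j7 [-0.88  0.31  0.23  1.97 -0.09  0.87  1.55]
.4345,.3085,.004,213 [0.0027, 0.006, -0.0007, 0.0054, -0.0036, 0.0068] rows 0.1
```

Request:
jog_arm(deltas=[[0.001, 0.003, 0, 0.003, -0.002, 0.005, 0.2], [0.001, 0.003, 0, 0.003, -0.002, 0.005, 0.3], [0.001, 0.003, 0, 0.003, -0.002, 0.005, 0.4], [0.001, 0.003, 0, 0.003, -0.002, 0.005, 0.5], [0.001, 0.003, 0, 0.003, -0.002, 0.005, 0.7], [0.001, 0.003, 0, 0.003, -0.002, 0.005, 1], [0.001, 0.003, 0, 0.003, -0.002, 0.005, 1], [0.001, 0.003, 0, 0.003, -0.002, 0.005, 1]], squeeze=40)

```text
t: 19.05
tool_pos: [0.4341, 0.3098, 0.0037]
tool_rot: [3.14, 0.001, -2.565]
contact_force: [0.1, -1.1, 5.5]
opening: 0.485
grasp_force: 41.9
```

```bash
python3 mv.py -,-,.16,- .47,.07,.16,170 .5251,-.1815,.16,133.1
```

```text
now t19.1 [0.4341 0.3098 0.0037] [ 1.7993e+02  4.0000e-02 -1.4696e+02] F [ 0.1 -1.1  5.5] open 41.2 grip 42 j7 [-0.88  0.31  0.23  1.98 -0.09  0.87  1.56]
-,-,.16,- [0.0016, 0.0009, 0.0, -0.0002, 0.0004, -0.3127] rows 3.7
.47,.07,.16,170 [-0.0, -0.0, 0.9564, 0.2013, -0.4411, -0.0] rows 6.0
.5251,-.1815,.16,133.1 [-0.0, -0.0, 0.82, -0.1959, -0.4762, -0.0] rows 6.2
```

Request:
jog_arm(deltas=[[0, 0, 0, 0, 0, -0.06, 1], [0, 0, 0, 0, 0, -0.14, 1], [0, 0, 0, 0, 0, -0.22, 1], [0, 0, 0, 0, 0, -0.29, 1], [0, 0, 0, 0, 0, -0.312, 1], [0, 0, 0, 0, 0, -0.312, 1]])

```text
t: 19.55
tool_pos: [0.4353, 0.3109, 0.1623]
tool_rot: [3.139, 0.006, -2.565]
contact_force: [0.5, -0.3, -1.2]
opening: 0.487
grasp_force: 41.3
```

Request:
jog_arm(deltas=[[0.001, 0.001, 0.956, 0.201, -0.441, 0, 1], [0.001, 0.001, 0.956, 0.201, -0.441, 0, 1], [0.001, 0.001, 0.956, 0.201, -0.441, 0, 1], [0.001, 0.001, 0.956, 0.201, -0.441, 0, 1], [0.001, 0.001, 0.956, 0.201, -0.441, 0, 1], [0.001, 0.001, 0.956, 0.201, -0.441, 0, 1], [0.001, 0.001, 0.956, 0.201, -0.441, 0, 1], [0.001, 0.001, 0.956, 0.201, -0.441, 0, 1]])

```text
t: 20.22
tool_pos: [0.4684, 0.0673, 0.1564]
tool_rot: [-3.14, -0.005, 2.963]
contact_force: [0.3, 1.3, -0.9]
opening: 0.485
grasp_force: 41.2
```

Request:
jog_arm(deltas=[[0, 0, 0.82, -0.196, -0.476, 0, 1], [0, 0, 0.82, -0.196, -0.476, 0, 1], [0, 0, 0.82, -0.196, -0.476, 0, 1], [0, 0, 0.82, -0.196, -0.476, 0, 1], [0, 0, 0.82, -0.196, -0.476, 0, 1], [0, 0, 0.82, -0.196, -0.476, 0, 1], [0, 0, 0.82, -0.196, -0.476, 0, 1], [0, 0, 0.82, -0.196, -0.476, 0, 1]])

```text
t: 20.88
tool_pos: [0.5242, -0.1842, 0.1567]
tool_rot: [-3.137, -0.001, 2.32]
contact_force: [-0.2, 0.9, -1.7]
opening: 0.485
grasp_force: 41.2
```

Request:
jog_arm(deltas=[[0, 0, 0, 0, 0, 0.06, 1], [0, 0, 0, 0, 0, 0.12, 1], [0, 0, 0, 0, 0, 0.17, 1], [0, 0, 0, 0, 0, 0.17, 1], [0, 0, 0, 0, 0, 0.17, 1]])

```text
t: 21.3
tool_pos: [0.5235, -0.179, 0.0716]
tool_rot: [-3.138, -0.005, 2.327]
contact_force: [0.3, 0.5, -0.7]
opening: 0.482
grasp_force: 41.2
```

```bash
python3 mv.py .5255,-.1819,.064,133.1
```

```text
now t21.3 [ 0.5235 -0.179   0.0716] [-179.77   -0.3   133.31] F [ 0.3  0.5 -0.7] open 41.0 grip 41 j7 [-0.33  0.31  0.71  1.89 -0.23  1.03  1.23]
.5255,-.1819,.064,133.1 [-0.0052, -0.0067, 0.0047, -0.0071, -0.001, 0.0152] rows 0.2
```

Request:
jog_arm(deltas=[[-0.003, -0.004, 0.002, -0.005, -0.001, 0.01, 1], [-0.003, -0.004, 0.002, -0.005, -0.001, 0.014, 1], [-0.003, -0.004, 0.002, -0.005, -0.001, 0.014, 1], [-0.003, -0.004, 0.002, -0.005, -0.001, 0.014, 1], [-0.003, -0.004, 0.002, -0.005, -0.001, 0.014, 1], [-0.003, -0.004, 0.002, -0.005, -0.001, 0.014, 1], [-0.003, -0.004, 0.002, -0.005, -0.001, 0.014, 1]])

```text
t: 21.88
tool_pos: [0.5264, -0.1839, 0.067]
tool_rot: [3.14, 0.003, 2.322]
contact_force: [-1.0, 0.3, -1.6]
opening: 0.478
grasp_force: 41.2
```

```bash
python3 mv.py .5255,-.1819,.05,133.1
```

```text
now t21.9 [ 0.5264 -0.1839  0.067 ] [1.7991e+02 1.5000e-01 1.3303e+02] F [-1.   0.3 -1.6] open 40.6 grip 41 j7 [-0.32  0.32  0.71  1.89 -0.24  1.02  1.24]
.5255,-.1819,.05,133.1 [0.002, 0.0032, -0.0016, 0.0041, 0.0014, 0.0339] rows 0.4
```

Request:
jog_arm(deltas=[[0.001, 0.002, 0, 0.003, 0.001, 0.004, 1], [0.001, 0.002, 0, 0.003, 0.001, 0.008, 1], [0.001, 0.002, 0, 0.003, 0.001, 0.012, 1], [0.001, 0.002, 0, 0.003, 0.001, 0.018, 1], [0.001, 0.002, 0, 0.003, 0.001, 0.024, 1], [0.001, 0.002, 0, 0.003, 0.001, 0.03, 1], [0.001, 0.002, 0, 0.003, 0.001, 0.034, 1], [0.001, 0.002, 0, 0.003, 0.001, 0.034, 1]])

```text
t: 22.55
tool_pos: [0.5251, -0.1823, 0.0489]
tool_rot: [-3.141, -0.0, 2.322]
contact_force: [-0.2, -0.1, -1.4]
opening: 0.48
grasp_force: 41.2
```

```bash
python3 mv.py .5255,-.1819,.031,133.1
```

```text
now t22.6 [ 0.5251 -0.1823  0.0489] [-1.7997e+02 -2.0000e-02  1.3303e+02] F [-0.2 -0.1 -1.4] open 40.8 grip 41 j7 [-0.32  0.34  0.7   1.91 -0.26  0.99  1.25]
.5255,-.1819,.031,133.1 [-0.0006, -0.0003, -0.0016, -0.0, 0.0012, 0.0358] rows 0.4
```

Request:
jog_arm(deltas=[[0, 0, 0, 0, 0.001, 0.008, 1], [0, 0, 0, 0, 0.001, 0.016, 1], [0, 0, 0, 0, 0.001, 0.024, 1], [0, 0, 0, 0, 0.001, 0.032, 1], [0, 0, 0, 0, 0.001, 0.037, 1], [0, 0, 0, 0, 0.001, 0.039, 1], [0, 0, 0, 0, 0.001, 0.039, 1]])

```text
t: 23.13
tool_pos: [0.5258, -0.182, 0.0299]
tool_rot: [3.142, 0.0, 2.322]
contact_force: [-0.1, -0.1, -1.2]
opening: 0.485
grasp_force: 41.3
```

```bash
python3 mv.py .5255,-.1819,.0295,133.1
```

```text
now t23.1 [ 0.5258 -0.182   0.0299] [1.8000e+02 1.0000e-02 1.3303e+02] F [-0.1 -0.1 -1.2] open 41.2 grip 41 j7 [-0.3   0.37  0.69  1.92 -0.29  0.95  1.27]
.5255,-.1819,.0295,133.1 [0.0001, 0.0003, -0.0016, 0.0006, -0.0002, 0.0008] rows 0.0
```

Request:
jog_arm(deltas=[[0, 0, 0, 0, 0, 0.002, 1], [0, 0, 0, 0, 0, 0.002, 0.3], [0, 0, 0, 0, 0, 0.002, 0.3], [0, 0, 0, 0, 0, 0.002, 0.3], [0, 0, 0, 0, 0, -0.04, 0.3], [0, 0, 0, 0, 0, -0.11, 0.3], [0, 0, 0, 0, 0, -0.19, 0.3], [0, 0, 0, 0, 0, -0.24, 0.3]])

```text
t: 23.8
tool_pos: [0.5269, -0.1828, 0.1535]
tool_rot: [3.139, 0.004, 2.321]
contact_force: [1.0, -0.5, 1.2]
opening: 0.697
grasp_force: 0.0
```

```bash
python3 mv.py .53,-.01,.15,165  .5426,.1641,.15,196.7 -,-,.004,-
python3 - <<'E'
from h import *
s=capture('scene')[:,:,::-1];cv2.imwrite('pics/s5.png',s)
cv2.imwrite('pics/i.png',cv2.resize(s[150:230,390:470],(560,560),interpolation=2))
E
```

```text
now t23.8 [ 0.5269 -0.1828  0.1535] [179.87   0.2  133.  ] F [ 1.  -0.5  1.2] open 59.3 grip 0 j7 [-0.37  0.21  0.75  1.81 -0.15  1.18  1.17]
.53,-.01,.15,165 [0.0016, 0.0052, -0.7111, 0.2485, 0.2402, 0.0066] rows 4.5
.5426,.1641,.15,196.7 [-0.0, 0.0, -0.7044, 0.0658, 0.3429, 0.0] rows 4.4
-,-,.004,- [0.0, 0.0, 0.0, 0.0, -0.0, 0.292] rows 3.5
```

View pics/i.png

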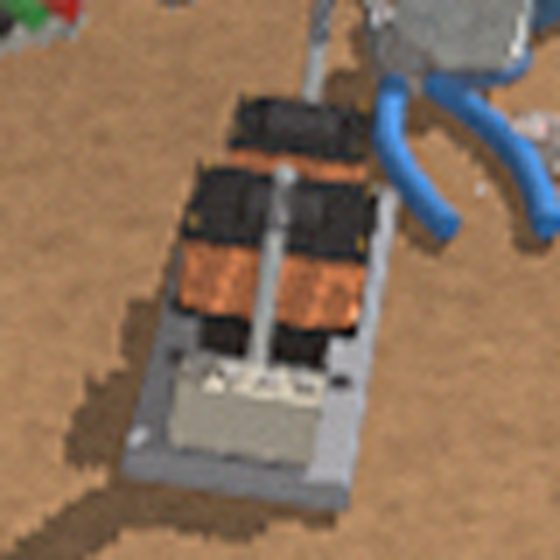

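Both coils are threaded and seated on the stops (legs show just above the flanges, around (290,190) and (300,120) in the crop). On to the ferrite bar.

Request:
jog_arm(deltas=[[0.001, 0.004, -0.711, 0.248, 0.24, 0.006, 0.4], [0.001, 0.004, -0.711, 0.248, 0.24, 0.006, 0.4], [0.001, 0.004, -0.711, 0.248, 0.24, 0.006, 0.4], [0.001, 0.004, -0.711, 0.248, 0.24, 0.006, 0.4], [0.001, 0.004, -0.711, 0.248, 0.24, 0.006, 0.4], [0.001, 0.004, -0.711, 0.248, 0.24, 0.006, 0.4], [0.001, 0.004, -0.711, 0.248, 0.24, 0.006, 0.4]])

```text
t: 24.43
tool_pos: [0.5289, -0.0097, 0.1469]
tool_rot: [-3.141, -0.002, 2.879]
contact_force: [-0.9, -0.7, -0.8]
opening: 0.601
grasp_force: 0.0
```

Request:
jog_arm(deltas=[[0, 0, -0.704, 0.066, 0.343, 0, 0.4], [0, 0, -0.704, 0.066, 0.343, 0, 0.4], [0, 0, -0.704, 0.066, 0.343, 0, 0.4], [0, 0, -0.704, 0.066, 0.343, 0, 0.4], [0, 0, -0.704, 0.066, 0.343, 0, 0.4], [0, 0, -0.704, 0.066, 0.343, 0, 0.4], [0, 0, -0.704, 0.066, 0.343, 0, 0.4]])

```text
t: 25.02
tool_pos: [0.542, 0.1625, 0.1469]
tool_rot: [-3.141, -0.003, -2.854]
contact_force: [0.9, -0.1, 0.3]
opening: 0.602
grasp_force: 0.0
```

Request:
jog_arm(deltas=[[0, 0, 0, 0, 0, 0.06, 0.4], [0, 0, 0, 0, 0, 0.13, 0.4], [0, 0, 0, 0, 0, 0.2, 0.4], [0, 0, 0, 0, 0, 0.22, 0.4], [0, 0, 0, 0, 0, 0.22, 0.4], [0, 0, 0, 0, 0, 0.22, 0.4]])

```text
t: 25.52
tool_pos: [0.542, 0.1628, 0.038]
tool_rot: [3.141, -0.002, -2.854]
contact_force: [-0.0, 0.2, 0.3]
opening: 0.6
grasp_force: 0.0
```

```bash
python3 mv.py .5426,.1641,.004,196.7
```

```text
now t25.5 [0.542  0.1628 0.038 ] [ 1.7997e+02 -1.0000e-01 -1.6351e+02] F [-0.   0.2  0.3] open 51.0 grip 0 j7 [-0.67  0.33  0.39  1.88 -0.15  0.96  1.64]
.5426,.1641,.004,196.7 [0.0007, -0.0023, -0.0047, -0.0021, 0.002, 0.0679] rows 0.8
```

Request:
jog_arm(deltas=[[0, -0.001, -0.004, -0.001, 0.002, 0.04, 0.4], [0, -0.001, -0.004, -0.001, 0.002, 0.067, 0.4], [0, -0.001, -0.004, -0.001, 0.002, 0.067, 0.4], [0, -0.001, -0.004, -0.001, 0.002, 0.067, 0.4], [0, -0.001, -0.004, -0.001, 0.002, 0.067, 0.4]])

```text
t: 25.93
tool_pos: [0.543, 0.1661, 0.0059]
tool_rot: [3.14, 0.002, -2.848]
contact_force: [-0.5, -0.8, 0.2]
opening: 0.604
grasp_force: 0.0
```

```bash
python3 mv.py .5426,.1641,.004,196.7
```

```text
now t25.9 [0.543  0.1661 0.0059] [ 1.7990e+02  1.3000e-01 -1.6316e+02] F [-0.5 -0.8  0.2] open 51.3 grip 0 j7 [-0.67  0.38  0.38  1.9  -0.18  0.9   1.66]
.5426,.1641,.004,196.7 [0.0022, 0.0029, 0.0032, 0.0019, -0.0036, 0.0039] rows 0.1
```

Request:
jog_arm(deltas=[[0.001, 0.001, 0.001, 0.001, -0.002, 0.003, 0.5], [0.001, 0.001, 0.001, 0.001, -0.002, 0.003, 0.6], [0.001, 0.001, 0.001, 0.001, -0.002, 0.003, 0.7], [0.001, 0.001, 0.001, 0.001, -0.002, 0.003, 0.8], [0.001, 0.001, 0.001, 0.001, -0.002, 0.003, 1], [0.001, 0.001, 0.001, 0.001, -0.002, 0.003, 1], [0.001, 0.001, 0.001, 0.001, -0.002, 0.003, 1]])

```text
t: 26.52
tool_pos: [0.5417, 0.1648, 0.0031]
tool_rot: [3.141, -0.001, -2.848]
contact_force: [-0.4, -0.7, 5.4]
opening: 0.243
grasp_force: 40.7
```

```bash
python3 mv.py -,-,.16,- .54,-.01,.16,165 .5053,-.1603,.16,133.1
```

```text
now t26.5 [0.5417 0.1648 0.0031] [ 1.7996e+02 -5.0000e-02 -1.6317e+02] F [-0.4 -0.7  5.4] open 20.6 grip 41 j7 [-0.66  0.38  0.38  1.9  -0.18  0.89  1.66]
-,-,.16,- [0.0008, -0.0012, -0.0, 0.0003, 0.0002, -0.3139] rows 3.8
.54,-.01,.16,165 [-0.0, -0.0, 0.7074, 0.1045, -0.3336, -0.0] rows 4.4
.5053,-.1603,.16,133.1 [-0.0, -0.0, 0.7089, -0.0108, -0.3083, -0.0] rows 4.5
```

Request:
jog_arm(deltas=[[0, 0, 0, 0, 0, -0.05, 1], [0, 0, 0, 0, 0, -0.12, 1], [0, 0, 0, 0, 0, -0.2, 1], [0, 0, 0, 0, 0, -0.28, 1], [0, 0, 0, 0, 0, -0.314, 1], [0, 0, 0, 0, 0, -0.314, 1]])

```text
t: 27.02
tool_pos: [0.5443, 0.1659, 0.1643]
tool_rot: [3.139, 0.007, -2.848]
contact_force: [0.4, -0.8, -1.5]
opening: 0.249
grasp_force: 39.9
```

Request:
jog_arm(deltas=[[0.001, -0.001, 0.707, 0.104, -0.334, 0, 1], [0.001, -0.001, 0.707, 0.104, -0.334, 0, 1], [0.001, -0.001, 0.707, 0.104, -0.334, 0, 1], [0.001, -0.001, 0.707, 0.104, -0.334, 0, 1], [0.001, -0.001, 0.707, 0.104, -0.334, 0, 1], [0.001, -0.001, 0.707, 0.104, -0.334, 0, 1], [0.001, -0.001, 0.707, 0.104, -0.334, 0, 1]])

```text
t: 27.6
tool_pos: [0.539, -0.0104, 0.1578]
tool_rot: [-3.14, -0.003, 2.879]
contact_force: [0.5, 1.3, -1.1]
opening: 0.248
grasp_force: 39.9
```

Request:
jog_arm(deltas=[[0, 0, 0.709, -0.011, -0.308, 0, 1], [0, 0, 0.709, -0.011, -0.308, 0, 1], [0, 0, 0.709, -0.011, -0.308, 0, 1], [0, 0, 0.709, -0.011, -0.308, 0, 1], [0, 0, 0.709, -0.011, -0.308, 0, 1], [0, 0, 0.709, -0.011, -0.308, 0, 1], [0, 0, 0.709, -0.011, -0.308, 0, 1]])

```text
t: 28.18
tool_pos: [0.5059, -0.1578, 0.1586]
tool_rot: [-3.14, -0.002, 2.329]
contact_force: [0.1, 0.6, -1.4]
opening: 0.246
grasp_force: 39.9
```

Request:
jog_arm(deltas=[[0, 0, 0, 0, 0, 0.06, 1], [0, 0, 0, 0, 0, 0.12, 1], [0, 0, 0, 0, 0, 0.16, 1], [0, 0, 0, 0, 0, 0.16, 1], [0, 0, 0, 0, 0, 0.16, 1], [0, 0, 0, 0, 0, 0.16, 1]])

```text
t: 28.68
tool_pos: [0.5067, -0.1593, 0.0803]
tool_rot: [-3.141, 0.001, 2.327]
contact_force: [1.0, -0.5, -0.6]
opening: 0.245
grasp_force: 39.9
```

```bash
python3 mv.py .5051,-.1601,.063,133.1
```

```text
now t28.7 [ 0.5067 -0.1593  0.0803] [-1.7996e+02  4.0000e-02  1.3331e+02] F [ 1.  -0.5 -0.6] open 20.8 grip 40 j7 [-0.39  0.24  0.73  1.94 -0.18  1.03  1.17]
.5051,-.1601,.063,133.1 [-0.0008, 0.0008, 0.0046, 0.001, -0.0034, 0.0346] rows 0.4
```

Request:
jog_arm(deltas=[[0, 0, 0.004, 0.001, -0.003, 0.012, 1], [0, 0, 0.004, 0.001, -0.003, 0.024, 1], [0, 0, 0.004, 0.001, -0.003, 0.034, 1], [0, 0, 0.004, 0.001, -0.003, 0.034, 1], [0, 0, 0.004, 0.001, -0.003, 0.034, 1]])

```text
t: 29.1
tool_pos: [0.5037, -0.161, 0.0621]
tool_rot: [-3.14, -0.001, 2.32]
contact_force: [-0.5, -0.1, -0.8]
opening: 0.244
grasp_force: 39.9
```

```bash
python3 mv.py .5051,-.1601,.059,133.1
```

```text
now t29.1 [ 0.5037 -0.161   0.0621] [-1.7989e+02 -5.0000e-02  1.3294e+02] F [-0.5 -0.1 -0.8] open 20.7 grip 40 j7 [-0.38  0.26  0.72  1.96 -0.2   0.99  1.18]
.5051,-.1601,.059,133.1 [-0.0024, -0.0011, -0.0036, -0.0006, 0.0032, 0.0062] rows 0.1
```

Request:
jog_arm(deltas=[[-0.001, -0.001, -0.003, 0, 0.002, 0, 1], [-0.001, -0.001, -0.003, 0, 0.002, 0.002, 1], [-0.001, -0.001, -0.003, 0, 0.002, 0.004, 1], [-0.001, -0.001, -0.003, 0, 0.002, 0.006, 1], [-0.001, -0.001, -0.003, 0, 0.002, 0.006, 1], [-0.001, -0.001, -0.003, 0, 0.002, 0.006, 1]])

```text
t: 29.6
tool_pos: [0.5046, -0.1603, 0.0593]
tool_rot: [-3.141, 0.0, 2.323]
contact_force: [0.6, 0.2, -0.3]
opening: 0.242
grasp_force: 39.9
```

```bash
python3 mv.py .5051,-.1601,.059,133.1
```

```text
now t29.6 [ 0.5046 -0.1603  0.0593] [-1.7995e+02  2.0000e-02  1.3308e+02] F [ 0.6  0.2 -0.3] open 20.6 grip 40 j7 [-0.38  0.27  0.72  1.96 -0.21  0.99  1.19]
.5051,-.1601,.059,133.1 [-0.0011, 0.0004, -0.0004, -0.0004, 0.001, 0.0006] rows 0.0
```

Request:
jog_arm(deltas=[[0, 0, 0, 0, 0.001, 0.001, 1], [0, 0, 0, 0, 0.001, 0.001, 1], [0, 0, 0, 0, 0.001, 0.001, 0.7], [0, 0, 0, 0, 0.001, 0.001, 0.5], [0, 0, 0, 0, 0.001, 0.001, 0.5], [0, 0, 0, 0, 0.001, -0.02, 0.5], [0, 0, 0, 0, 0.001, -0.1, 0.5], [0, 0, 0, 0, 0.001, -0.19, 0.5]])

```text
t: 30.27
tool_pos: [0.5032, -0.1597, 0.1509]
tool_rot: [-3.137, -0.003, 2.322]
contact_force: [1.1, 1.2, 1.7]
opening: 0.498
grasp_force: 0.0
```

```bash
python3 mv.py .58,0,.15,158  .6556,.1553,.15,181.6 -,-,.03,-
```

```text
now t30.3 [ 0.5032 -0.1597  0.1509] [-1.7973e+02 -1.5000e-01  1.3305e+02] F [1.1 1.2 1.7] open 42.3 grip 0 j7 [-0.43  0.14  0.75  1.88 -0.1   1.17  1.1 ]
.58,0,.15,158 [-0.0052, -0.0045, -0.5545, 0.1286, 0.3303, 0.0006] rows 4.3
.6556,.1553,.15,181.6 [0.0, 0.0, -0.5244, -0.0238, 0.3446, 0.0] rows 4.1
-,-,.03,- [0.0, 0.0, 0.0, 0.0, -0.0, 0.24] rows 2.9
```

Move to the clamp bar, then look at the ferrite bar while the view is clear.

Request:
jog_arm(deltas=[[-0.003, -0.002, -0.554, 0.129, 0.33, 0, 0.5], [-0.003, -0.002, -0.554, 0.129, 0.33, 0, 0.5], [-0.003, -0.002, -0.554, 0.129, 0.33, 0, 0.5], [-0.003, -0.002, -0.554, 0.129, 0.33, 0, 0.5], [-0.003, -0.002, -0.554, 0.129, 0.33, 0, 0.5], [-0.003, -0.002, -0.554, 0.129, 0.33, 0, 0.5]])

```text
t: 30.77
tool_pos: [0.5828, 0.0054, 0.1513]
tool_rot: [3.139, 0.002, 2.765]
contact_force: [0.3, 0.1, 0.5]
opening: 0.5
grasp_force: 0.0
```

Request:
jog_arm(deltas=[[0, 0, -0.524, -0.024, 0.345, 0, 0.5], [0, 0, -0.524, -0.024, 0.345, 0, 0.5], [0, 0, -0.524, -0.024, 0.345, 0, 0.5], [0, 0, -0.524, -0.024, 0.345, 0, 0.5], [0, 0, -0.524, -0.024, 0.345, 0, 0.5], [0, 0, -0.524, -0.024, 0.345, 0, 0.5]])

```text
t: 31.27
tool_pos: [0.6575, 0.1586, 0.1508]
tool_rot: [3.141, 0.002, -3.11]
contact_force: [-0.9, 0.7, 0.0]
opening: 0.501
grasp_force: 0.0
```

Request:
jog_arm(deltas=[[0, 0, 0, 0, 0, 0.06, 0.5], [0, 0, 0, 0, 0, 0.13, 0.5], [0, 0, 0, 0, 0, 0.2, 0.5], [0, 0, 0, 0, 0, 0.24, 0.5], [0, 0, 0, 0, 0, 0.24, 0.5], [0, 0, 0, 0, 0, 0.24, 0.5]])

```text
t: 31.77
tool_pos: [0.6569, 0.1525, 0.0309]
tool_rot: [-3.14, 0.001, -3.117]
contact_force: [-0.1, 0.2, 1.0]
opening: 0.503
grasp_force: 0.0
```

```bash
python3 mv.py .6556,.1553,.003,181.6
python3 - <<'E'
from h import *
s=capture('scene')[:,:,::-1];t=capture('top')[:,:,::-1];cv2.imwrite('pics/s6.png',s);cv2.imwrite('pics/t6.png',t)
A=133.1;c=np.array([.5053,-.1603])
P=rect(c,A,.076,.022,.072)
for n,i in(('top',t),('scene',s)): print(n,edges(n,i,P))
Y=(0,255,255)
ov=lambda n,i:cv2.resize(overlay(n,i,[(P,Y)],5,76,110,[*c,.05]),(380,550))
cv2.imwrite('pics/j.png',np.hstack([ov('scene',s),ov('top',t)]))
E
```

```text
now t31.8 [0.6569 0.1525 0.0309] [-1.7989e+02  3.0000e-02 -1.7859e+02] F [-0.1  0.2  1. ] open 42.7 grip 0 j7 [-0.59  0.55  0.42  1.6  -0.25  1.04  1.5 ]
.6556,.1553,.003,181.6 [-0.0024, 0.0007, -0.0043, 0.0025, 0.0057, 0.0558] rows 0.7
top [(4.25, 1.6), (4.0, 5.6), (-0.25, -2.2), (-0.25, -2.3)]
scene [(0.5, -0.9), (0.75, 2.6), (1.0, 1.4), (-3.75, 1.2)]
```

View pics/j.png

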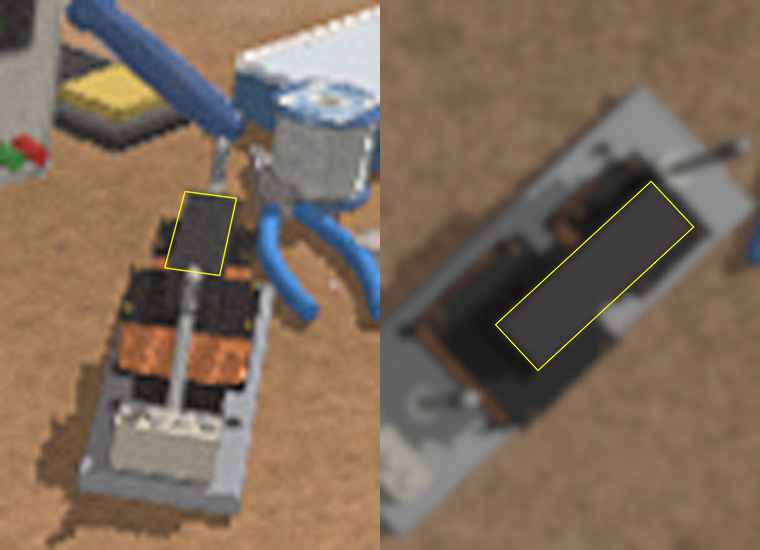

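Request:
jog_arm(deltas=[[-0.001, 0, -0.003, 0.002, 0.004, 0.03, 0.5], [-0.001, 0, -0.003, 0.002, 0.004, 0.054, 0.5], [-0.001, 0, -0.003, 0.002, 0.004, 0.054, 0.5], [-0.001, 0, -0.003, 0.002, 0.004, 0.054, 0.5], [-0.001, 0, -0.003, 0.002, 0.004, 0.054, 0.5]])

```text
t: 32.28
tool_pos: [0.6572, 0.1573, 0.0051]
tool_rot: [3.14, 0.004, -3.112]
contact_force: [0.1, -0.6, -0.3]
opening: 0.503
grasp_force: 0.0
```

```bash
python3 mv.py .6556,.1553,.003,181.6
```

```text
now t32.3 [0.6572 0.1573 0.0051] [ 179.93    0.2  -178.28] F [ 0.1 -0.6 -0.3] open 42.7 grip 0 j7 [-0.58  0.58  0.41  1.61 -0.27  1.    1.51]
.6556,.1553,.003,181.6 [0.0015, 0.0045, 0.0026, 0.0033, -0.0039, 0.0041] rows 0.1
```

Request:
jog_arm(deltas=[[0.001, 0.002, 0.001, 0.002, -0.002, 0.003, 0.5], [0.001, 0.002, 0.001, 0.002, -0.002, 0.003, 0.6], [0.001, 0.002, 0.001, 0.002, -0.002, 0.003, 0.7], [0.001, 0.002, 0.001, 0.002, -0.002, 0.003, 0.8], [0.001, 0.002, 0.001, 0.002, -0.002, 0.003, 1], [0.001, 0.002, 0.001, 0.002, -0.002, 0.003, 1], [0.001, 0.002, 0.001, 0.002, -0.002, 0.003, 1]])

```text
t: 32.87
tool_pos: [0.6559, 0.1562, 0.0031]
tool_rot: [3.141, 0.001, -3.112]
contact_force: [-2.1, -0.3, 4.0]
opening: 0.215
grasp_force: 39.6
```

```bash
python3 mv.py -,-,.2,- .58,0,.2,158 .5053,-.1603,.2,133.1 -,-,.105,-
```

```text
now t32.9 [0.6559 0.1562 0.0031] [ 1.7999e+02  8.0000e-02 -1.7833e+02] F [-2.1 -0.3  4. ] open 18.3 grip 40 j7 [-0.58  0.58  0.41  1.62 -0.27  0.99  1.51]
-,-,.2,- [0.0003, 0.0018, 0.0, -0.0006, 0.0001, -0.3937] rows 4.7
.58,0,.2,158 [0.0, -0.0, 0.526, 0.1609, -0.3079, -0.0] rows 4.2
.5053,-.1603,.2,133.1 [0.0, -0.0, 0.5533, 0.0184, -0.3532, -0.0] rows 4.2
-,-,.105,- [0.0, 0.0, 0.0, -0.0, -0.0, 0.19] rows 2.3
```

Request:
jog_arm(deltas=[[0, 0, 0, 0, 0, -0.05, 1], [0, 0, 0, 0, 0, -0.12, 1], [0, 0, 0, 0, 0, -0.2, 1], [0, 0, 0, 0, 0, -0.28, 1], [0, 0, 0, 0, 0, -0.35, 1], [0, 0, 0, 0, 0, -0.394, 1], [0, 0, 0, 0, 0, -0.394, 1]])

```text
t: 33.45
tool_pos: [0.6584, 0.1569, 0.206]
tool_rot: [3.138, 0.01, -3.112]
contact_force: [1.5, 0.3, 1.0]
opening: 0.216
grasp_force: 39.4
```

Request:
jog_arm(deltas=[[0, 0.001, 0.526, 0.161, -0.308, 0, 1], [0, 0.001, 0.526, 0.161, -0.308, 0, 1], [0, 0.001, 0.526, 0.161, -0.308, 0, 1], [0, 0.001, 0.526, 0.161, -0.308, 0, 1], [0, 0.001, 0.526, 0.161, -0.308, 0, 1], [0, 0.001, 0.526, 0.161, -0.308, 0, 1]])

```text
t: 33.95
tool_pos: [0.5775, -0.0047, 0.1987]
tool_rot: [-3.141, -0.002, 2.751]
contact_force: [0.1, -0.1, -0.7]
opening: 0.219
grasp_force: 39.4
```

Request:
jog_arm(deltas=[[0, 0, 0.553, 0.018, -0.353, 0, 1], [0, 0, 0.553, 0.018, -0.353, 0, 1], [0, 0, 0.553, 0.018, -0.353, 0, 1], [0, 0, 0.553, 0.018, -0.353, 0, 1], [0, 0, 0.553, 0.018, -0.353, 0, 1], [0, 0, 0.553, 0.018, -0.353, 0, 1], [0, 0, 0.553, 0.018, -0.353, 0, 1]])

```text
t: 34.53
tool_pos: [0.5052, -0.1594, 0.1989]
tool_rot: [3.141, -0.001, 2.324]
contact_force: [-0.1, 1.9, -1.0]
opening: 0.214
grasp_force: 39.5
```

Request:
jog_arm(deltas=[[0, 0, 0, 0, 0, 0.06, 1], [0, 0, 0, 0, 0, 0.12, 1], [0, 0, 0, 0, 0, 0.18, 1], [0, 0, 0, 0, 0, 0.19, 1], [0, 0, 0, 0, 0, 0.19, 1], [0, 0, 0, 0, 0, 0.19, 1]])

```text
t: 35.03
tool_pos: [0.5061, -0.1592, 0.105]
tool_rot: [3.142, 0.0, 2.326]
contact_force: [-0.2, 0.3, -0.4]
opening: 0.215
grasp_force: 39.5
```

```bash
python3 mv.py .5053,-.1603,.095,133.1
python3 - <<'E'
from h import *
s=capture('scene')[:,:,::-1];t=capture('top')[:,:,::-1];cv2.imwrite('pics/s7.png',s);cv2.imwrite('pics/t7.png',t)
A=133.1;c=np.array([.5053,-.1603]);z=.105
for n,i in(('top',t),('scene',s)): print(n,edges(n,i,rect(arm.get_obs()['tool_pos'][:2],A,.154,.020,z+.005),lo=.3,hi=.7))
a=cv2.resize(s[120:230,385:461],None,fx=5,fy=5,interpolation=2);b=cv2.resize(t[145:255,395:471],None,fx=5,fy=5,interpolation=2)
cv2.imwrite('pics/k.png',np.hstack([a,b]))
E
```

```text
now t35.0 [ 0.5061 -0.1592  0.105 ] [1.8000e+02 1.0000e-02 1.3325e+02] F [-0.2  0.3 -0.4] open 18.2 grip 39 j7 [-0.42  0.2   0.75  1.92 -0.16  1.07  1.15]
.5053,-.1603,.095,133.1 [0.0001, 0.0003, 0.0034, -0.0005, -0.0027, 0.02] rows 0.2
top [(0.25, -1.7), (0.5, -0.1), (1.0, -2.4), (1.25, -4.5)]
scene [(-1.25, -6.8), (3.5, -2.4), (-1.5, -12.4), (2.5, -1.3)]
```

View pics/k.png

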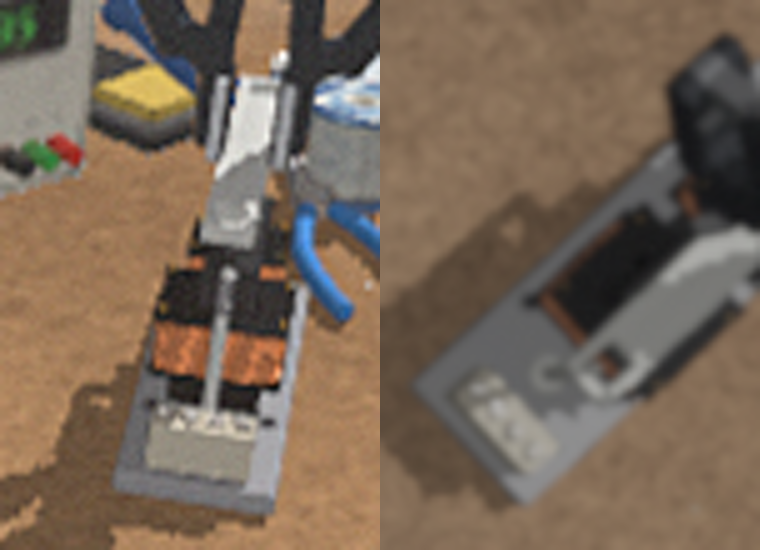

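Run:
```python
from h import *
A=np.radians(133.1);u=np.array([np.cos(A),np.sin(A)]);v=np.array([u[1],-u[0]])
C=np.array([.5053,-.1603]);T=np.array([.5061,-.1592])
# slot centroid: dark pixels in local window; stud tip: bright centroid in t6
t7=cv2.imread('pics/t7.png');t6=cv2.imread('pics/t6.png')
g=cv2.cvtColor(t7,cv2.COLOR_BGR2GRAY).astype(float);w=g[213:224,435:447];m=np.clip(120-w,0,None)
print(w.astype(int))
s=[(440.6,218.2)]
d=ray('top',s,.110)[0,:2]-T;print('slot rel TCP mm',d@u*1e3,d@v*1e3)
for px in((438.2,218.6),(491.9,167.6)):
    d=ray('top',[px],.086)[0,:2]-C;print('stud rel C mm',d@u*1e3,d@v*1e3)
```

```text
[[ 79  92 106 114 114 105 100 106 115 120 122 122]
 [ 94 109 116 111  96  79  74  87 105 116 121 126]
 [109 116 112  97  73  53  53  67  89 107 124 138]
 [117 111  99  83  66  54  49  54  71  96 124 147]
 [114 103  94  87  77  66  56  49  59  84 119 146]
 [112 104 103 102  88  74  64  59  68  97 129 150]
 [123 121 116 103  84  71  69  78  99 129 150 156]
 [142 149 139 115  88  73  80 104 132 152 159 147]
 [142 160 158 140 114 100 112 134 151 157 147 118]
 [125 150 163 158 140 128 141 151 149 136 113  78]
 [106 127 150 158 147 135 143 145 124  96  74  59]]
slot rel TCP mm 66.22453559761412 -1.221741418774341
stud rel C mm 65.04590798878382 -1.2620341823687589
stud rel C mm -65.79598441659614 0.6394050774133655
```

Request:
jog_arm(deltas=[[0, 0, 0.002, -0.0005, -0.002, 0.008, 1], [0, 0, 0.002, -0.0005, -0.002, 0.016, 1], [0, 0, 0.002, -0.0005, -0.002, 0.022, 1], [0, 0, 0.002, -0.0005, -0.002, 0.022, 1], [0, 0, 0.002, -0.0005, -0.002, 0.022, 1], [0, 0, 0.002, -0.0005, -0.002, 0.022, 1]])

```text
t: 35.63
tool_pos: [0.5045, -0.1612, 0.0935]
tool_rot: [3.141, -0.0, 2.322]
contact_force: [-0.4, 0.1, -1.7]
opening: 0.214
grasp_force: 39.5
```

```bash
python3 mv.py .5053,-.1603,.085,133.1
```

```text
now t35.6 [ 0.5045 -0.1612  0.0935] [ 1.7999e+02 -1.0000e-02  1.3302e+02] F [-0.4  0.1 -1.7] open 18.2 grip 40 j7 [-0.41  0.22  0.75  1.93 -0.17  1.05  1.16]
.5053,-.1603,.085,133.1 [0.0003, -0.0003, -0.0017, 0.0002, 0.0025, 0.0169] rows 0.2
```

Request:
jog_arm(deltas=[[0, 0, -0.001, 0, 0.0015, 0, 1], [0, 0, -0.001, 0, 0.0015, 0.004, 1], [0, 0, -0.001, 0, 0.0015, 0.008, 1], [0, 0, -0.001, 0, 0.0015, 0.012, 1], [0, 0, -0.001, 0, 0.0015, 0.017, 1], [0, 0, -0.001, 0, 0.0015, 0.017, 1], [0, 0, -0.001, 0, 0.0015, 0.017, 1]])

```text
t: 36.22
tool_pos: [0.5048, -0.1606, 0.0846]
tool_rot: [-3.141, -0.001, 2.323]
contact_force: [0.3, 0.0, 0.1]
opening: 0.216
grasp_force: 39.5
```

```bash
python3 mv.py .5053,-.1603,.0755,133.1
```

```text
now t36.2 [ 0.5048 -0.1606  0.0846] [-1.7998e+02 -4.0000e-02  1.3308e+02] F [0.3 0.  0.1] open 18.4 grip 40 j7 [-0.41  0.23  0.75  1.94 -0.18  1.04  1.17]
.5053,-.1603,.0755,133.1 [-0.0004, -0.0008, -0.0005, -0.0003, 0.0011, 0.0183] rows 0.2
```

Request:
jog_arm(deltas=[[0, 0, 0, 0, 0.001, 0.005, 1], [0, 0, 0, 0, 0.001, 0.01, 1], [0, 0, 0, 0, 0.001, 0.014, 1], [0, 0, 0, 0, 0.001, 0.018, 1], [0, 0, 0, 0, 0.001, 0.018, 1], [0, 0, 0, 0, 0.001, 0.018, 1]])

```text
t: 36.72
tool_pos: [0.5052, -0.1603, 0.0757]
tool_rot: [-3.141, -0.001, 2.323]
contact_force: [0.3, 0.4, -1.2]
opening: 0.215
grasp_force: 39.5
```

```bash
python3 mv.py .5053,-.1603,.075,133.1
```

```text
now t36.7 [ 0.5052 -0.1603  0.0757] [-1.7999e+02 -3.0000e-02  1.3307e+02] F [ 0.3  0.4 -1.2] open 18.3 grip 40 j7 [-0.4   0.25  0.74  1.95 -0.19  1.02  1.18]
.5053,-.1603,.075,133.1 [-0.0002, -0.0007, -0.0006, -0.0002, 0.0001, 0.0014] rows 0.0
```

Touch down, release, and retreat upward.

Request:
jog_arm(deltas=[[0, 0, 0, 0, 0, 0.001, 1], [0, 0, 0, 0, 0, 0.0015, 1], [0, 0, 0, 0, 0, 0.0015, 0.8], [0, 0, 0, 0, 0, 0.0015, 0.6], [0, 0, 0, 0, 0, 0.0015, 0.5], [0, 0, 0, 0, 0, -0.005, 0.5], [0, 0, 0, 0, 0, -0.06, 0.5], [0, 0, 0, 0, 0, -0.14, 0.5]])

```text
t: 37.38
tool_pos: [0.5026, -0.1596, 0.1439]
tool_rot: [-3.136, -0.005, 2.322]
contact_force: [1.0, 0.9, 0.1]
opening: 0.502
grasp_force: 0.0
```

Request:
jog_arm(deltas=[[0, 0, 0, 0.08, 0.08, -0.05, 0.5], [0, 0, 0, 0.16, 0.16, -0.05, 0.5], [0, 0, 0, 0.24, 0.24, -0.05, 0.5], [0, 0, 0, 0.3, 0.3, -0.05, 0.5], [0, 0, 0, 0.3, 0.3, -0.05, 0.5], [0, 0, 0, 0.3, 0.3, -0.05, 0.5], [0, 0, 0, 0.3, 0.3, -0.05, 0.5], [0, 0, 0, 0.3, 0.3, -0.05, 0.5]])

```text
t: 38.05
tool_pos: [0.5126, 0.0518, 0.1712]
tool_rot: [-3.142, 0.0, 2.324]
contact_force: [-0.4, -1.4, 0.2]
opening: 0.503
grasp_force: 0.0
```

```bash
python3 mv.py
python3 - <<'E'
from h import *
s=capture('scene')[:,:,::-1];t=capture('top')[:,:,::-1]
A=133.1;c=np.array([.5053,-.1603]);P=rect(c,A,.154,.020,.080)
for n,i in(('top',t),('scene',s)): print(n,edges(n,i,P))
a=overlay('scene',s,[],5,76,110,[*c,.05]);b=overlay('top',t,[(P,(0,255,255))],4,95,137,[*c,.05])
cv2.imwrite('pics/l.png',np.hstack([a,b[:550,:]]) if b.shape[0]>=550 else np.hstack([a[:b.shape[0]],b]))
E
```

```text
now t38.0 [0.5126 0.0518 0.1712] [-1.8000e+02  2.0000e-02  1.3316e+02] F [-0.4 -1.4  0.2] open 42.7 grip 0 j7 [-0.71  0.07  0.59  1.88 -0.04  1.2   0.64]
top [(0.75, -5.8), (0.0, -3.6), (1.25, -5.1), (-2.5, 0.1)]
scene [(1.5, -11.5), (4.25, -3.2), (-0.75, -11.7), (1.0, -1.9)]
```

View pics/l.png

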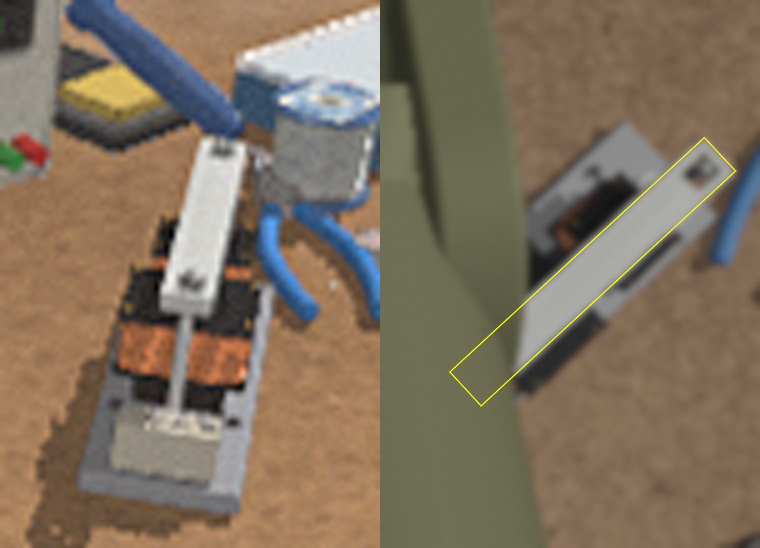

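Run:
```python
from h import *
s=capture('scene')[:,:,::-1].astype(int);o=cv2.imread('pics/scene0.png').astype(int)
print(abs(s-o)[232:258,254:270].mean(),abs(s-o)[284:306,278:302].mean(), arm.close_job())
```

```text
the job is handed in; nothing more can be done
12.146634615384615 6.433712121212121 None
```

The choke is assembled in the order asked and handed in at about 38 s. The last pictures show the clamp bar flat over both studs, and the largest contact force I read was about 7 N. The capacitor and toroid looked in place, but I checked them only by a coarse picture comparison (mean grey differences of 12 and 6) just before hand-in.

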